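# Push a jammed filter cartridge out of a misting pump

### The arm

A 6-joint arm with a two-finger parallel gripper is mounted at the origin on the work surface. World frame = base frame: x ahead of the robot, y to its left, z up, the work surface at z = 0. Lengths are in mm, angles in rad, forces in N, time in s.
With the tool pointing down it reaches from about 300 to 775 mm from the base axis. Payload 14.6 kg.
Tool frame: the origin (TCP) lies midway between the tips of the shut fingers; the grasp point (between the pads) lies 19 mm behind it (env.hold_point_z is the distance from the TCP to the grasp point, in mm); y points along the fingers, x is the direction in which the jaws open and shut, and the axes are right-handed (so a half turn about y gives the same grasp; the last joint's range is limited). The gripper opens to 94 mm and grips with 3 to 60 N. Pads are 16 mm wide; open, the fingers measure 119 mm over their backs; the gripper's body (75 mm by 177 mm) begins 78 mm behind the grasp point.
Start: joints at [-1.281, 0.3, 1.521, -0, 1.321, -0.067], TCP at [192.095, -515.353, 205.446] pointing down, gripper open.
Joint ranges: [-3.03, 3.03], [-0.79, 2.21], [0.23, 2.52], [-1.04, 4.18], [0, 3.07], [-2.55, 2.55]. Speed limits (rad/s): [2.22, 2.22, 2.57, 3.14, 3.14, 3.14].

### API

Orientations are given as a unit quaternion [w, x, y, z].
In Python, from plant import env, imaging, find_in, outline_of, pinpoint gives the robot as it stands.
- The arm moves only by the shell command python3 -m inch 'ROWS' [FORCE]. ROWS is JSON, a list of rows, each a list of 7 numbers: the opening, from -1 (shut) to 1 (fully open), then the shift along the tool's x, y, z scaled (see below), then the turn, a rotation vector about the tool's x, y, z scaled (see below). A call has 1 to 10 rows; each row is the pose to reach, as a shift and turn from the pose measured when the call began, along the tool's axes at that moment; what a row does not reach only later rows make up. The controller multiplies each number of a shift by 100 mm and each number of a turn by 0.5 rad. A row lasts 1/12 s, in which the tool goes at most 41.7 mm and 7.16 degrees, less where a joint would pass 70% of its speed; a pose out of reach is approached as far as the arm can. A call with a number of a shift or a turn outside -1 to 1 is refused whole. A call with a gripper value outside its range is refused whole. The fingers move at their own pace and stop on an object; FORCE is the grip in N (left out, the last holds). Time passes only in rows, so rows that repeat a pose let the fingers close. It gives the time, the measured TCP pose, the force and the opening at its end, in the units of the state.
- env.get_state(): the state, without advancing time (a new reading comes with each control period).
- imaging.read_camera(name): name is "scene" or "top" or "wrist"; returns a dict with "color" (400x640x3 uint8, red, green, blue), "fx", "fy", "cx", "cy" (pixels), "D" ([k1, k2, p1, p2, k3] as OpenCV has them; the pictures are not rectified), "R" (3x3) and "t" (3): a world point X has camera coordinates R X + t; the wrist camera has in their place "T_tool_cam" (4x4, takes a point from camera to tool coordinates, whose origin is the TCP and whose axes are the tool frame's). Camera axes: x right, y down, z forward; pixel columns grow to the right and rows downward; lengths in mm; the calibration is good to about 2 mm. A picture is of the moment at which its call begins: read the wrist's pose just before it. There is no depth.
- env.hand_in(): hands the job in, once; it reports no verdict.
Trained networks look in a picture, given as the dict that the camera call returned (one of the last four; its "shot" number tells which), for a name from the list of things; names that differ only in an ending like _2 or _b are one class to them, and where a whole thing is asked for, a point or a joint stands for the part that bears it (a point fixed in the world has none). Each returns a list of dicts, best first, with "confidence" (0 to 1); they miss things now and then, are a little off and sometimes report something else, mostly with a low value. They report only what shows in the picture. A call takes as long as a camera call. They do not tell look-alikes from the thing itself.
- find_in(picture, query): "xy" ([column, row] as shares, 0 to 1, of the picture: columns of its width, rows of its height, amid what is visible of it).
- outline_of(picture, query): "mask" (400x640 bool, what is visible of it) and "xy" ([column, row] as shares, 0 to 1, of the picture: columns of its width, rows of its height, amid what is visible of it).
- pinpoint(picture, query): "xy" ([column, row] as shares, 0 to 1, of the picture: columns of its width, rows of its height: a listed point, or the origin of a listed thing).
The state is a dict: "time_s": time; "q": joint angles; "joint_velocities": joint speeds; "joint_efforts": joint torques, N m; "tool_pos": TCP position; "eef_rot": TCP orientation; "wrist_force": force on the tool from outside, world axes, zero at the start; "moment": the same for the moment, N m; "finger_gap": finger opening in mm.
Only numpy, scipy, OpenCV 4.12 (cv2) and the standard library are available. Lean on these libraries where they do the work, as an engineer would, in place of code of your own. Each camera call takes 0.05 s, during which the arm holds its last target.

### The job

The filter cartridge is jammed in the misting pump's slot: take the long thin push rod from the cork mat and, from behind, through the round access hole in the back of the pump, push the cartridge right out onto the sill. Lay the rod back flat on the mat, then set the cartridge down, not dropped, flat in the empty compartment of the white tray (the one with only the grey slotted plate in it). Leave everything else standing where it is.

Things in the scene. Friction and masses are not known exactly. Their poses are not given: they have to be found in the camera images.
- housing: Grey misting-pump housing, fixed. Origin: centre of its underside, on the table; own z up, own x points out of its BACK. Block 62 (x -31 to +31) x 100 (y) x 105 mm high. A square slot, 42 x 42 mm, opens in its front face (x = -31), floor at z = 40, and runs back to x = +19; then comes a 12 mm wall with the access hole.
- slot_mouth (a point): Centre of the slot's mouth in the front face (housing x = -31, y = 0, z = 60 mm). An aluminium sill 32 mm wide, level with the slot's floor (z = 40), runs out from it along -x for 80 mm to a 10 mm high lip. A sprung ball in the slot's roof near x = -20 jams the cartridge: a steady 8 to 16 N along -x pushes it out; on the sill it stands free.
- access_hole (a point): Centre of the round access hole, 18 mm across, at its outer mouth on the back face of the housing (housing x = +31, y = 0, z = 60 mm). The hole runs along the housing's x axis, level, through the 12 mm wall into the slot.
- cartridge: White plastic filter cartridge with dark grille slots, a block of 46 (own x) x 40 (own y) x 40 mm (own z), about 150 g. Origin: centre of its underside. At the start it is in the slot, its axes along the housing's, its front 0 to 4 mm inside the slot's mouth, where it cannot be gripped.
- pusher: The long thin push rod: a wooden grip block, 60 (own x) x 20 (own y) x 24 mm (own z), in the middle of a steel rod 10 mm in diameter and 190 mm long in all, so that 65 mm of rod stand out at each end of the block; both ends alike. About 120 g. Origin: centre of the block's underside. Rod along own x, its axis 12 mm above the origin. Lies on the mat.
- pusher_end_a (a point): Tip of the long thin rod at its own x = +95 mm, on the rod's axis.
- pusher_end_b (a point): Tip of the long thin rod at its own x = -95 mm, on the rod's axis.
- mat: Cork mat 250 (x) x 230 (y) x 3 mm, fixed on the table; its top is 3 mm above the table. Origin: centre of its underside. Three rods lie on it side by side about 75 mm apart, in any order.
- tray: White plastic tray, fixed, 216 (x) x 120 (y) x 25 mm high, walls and floor 5 mm. Two dividers across it, as high as its walls, make three compartments side by side along its x, each 65 x 110 mm inside, centres 70 mm apart. Origin: centre of its underside.
- drip_plate: Grey slotted plate, 61 (x) x 106 (y) x 3 mm, fixed on the floor of the empty compartment (any of the three); the cartridge goes on it. Axes along the tray's. Origin: centre of its underside, 5 mm above the table; its top is 8 mm above the table.
- thick_rod: Bystander on the mat: like the push rod but its steel rod is 22 mm in diameter, too thick for the hole. Origin: centre of its block's underside, rod along x.
- short_rod: Bystander on the mat: like the push rod but only 104 mm long in all, too short. Origin: centre of its block's underside, rod along x.
- spare_cartridge: Bystander: a second cartridge, same size, standing in another compartment. Origin: centre of its underside.
- dish: Bystander: small white bowl, 52 mm across, 26 mm high, in another compartment. Origin: centre of its underside.
- jar: Bystander: white jar with black lid, 60 mm across, 75 mm high, close to the pump, beside the way to its access hole. Origin: centre of its underside.
- hide: Bystander: pink plastic cone, 90 mm across at the foot, 80 mm high, close beside the sill. Origin: centre of its underside.
- spray_bottle: Bystander: clear bottle, 68 mm across, 190 mm high. Origin: centre of its underside.
- brush: Bystander: hand brush lying on the table. Origin: at its underside.
There are look-alikes about, which are no part of the job. Leave any blue, red or yellow look-alike of the pusher alone.

How it is judged:
By the outcome, as a careful person would: the job done as asked, in the order asked, and still so for the second after the job is handed in, with the robot touching nothing.
It also fails if it takes over 72 s, if anything falls off the work surface, if the arm or the gripper's body presses on something with over 40 N, if the wrist force passes 120 N, or if a joint passes its speed limit or range.

## Working session

There is one attempt and no reset: what is moved stays moved. The work goes in short steps, Python scripts to look and compute and a shell command to move; the robot and the scene stay as the last step left them, time stands still between calls to the robot, and variables do not carry over. Pictures are saved under pics/ and viewed, and the job is handed in when it is done.

```bash
ls; mkdir -p pics; python3 - <<'E'
from plant import env, imaging
import cv2
print(env.get_state(), env.hold_point_z)
for n in ("scene","top","wrist"):
    p=imaging.read_camera(n); cv2.imwrite(f"pics/{n}0.png",p["color"][...,::-1])
    print(n,{k:v for k,v in p.items() if k!="color"})
E
```

```text
pics
{'time_s': 0.0, 'q': array([-1.28059524e+00,  3.00464903e-01,  1.52156118e+00, -1.09904918e-05,
        1.32069492e+00, -6.66170044e-02]), 'joint_velocities': array([-3.86252946e-04,  6.79904632e-05, -2.34051992e-04, -9.45287286e-04,
       -8.01236776e-04, -9.56251448e-04]), 'joint_efforts': array([ 2.42363712e-03, -5.31799364e+01, -3.52728331e+01,  7.09270779e-02,
        2.44835968e-02, -8.25109078e-05]), 'tool_pos': array([ 192.02505775, -515.11898238,  204.8981459 ]), 'eef_rot': array([ 0.58104206, -0.58055023,  0.40364488, -0.40301659]), 'wrist_force': array([-0.11625142,  0.23496509,  0.29566618]), 'moment': array([-0.01616734, -0.03650973,  0.03996986]), 'finger_gap': 94.20690064981567} 18.8
scene {'fx': 438.88726132679056, 'fy': 438.88726132679056, 'cx': 314.5412052463624, 'cy': 194.19494680951826, 'D': array([-0.01570512,  0.        ,  0.        ,  0.        ,  0.        ]), 'R': array([[-7.29940276e-01,  6.83510898e-01,  2.13208230e-04],
       [ 4.88588769e-01,  5.21995604e-01, -6.99143479e-01],
       [-4.77983481e-01, -5.10228813e-01, -7.14981364e-01]]), 't': array
[... 316 characters left out ...]
9, -0.01067902, -0.1150829 ],
       [ 0.11491724,  0.01501202, -0.99326163]]), 't': array([-120.50098297,  477.839597  , 1246.7467845 ]), 'shot': 2}
wrist {'fx': 318.29264481683435, 'fy': 318.29264481683435, 'cx': 320.30551515722294, 'cy': 204.7695993538881, 'D': array([0.01603073, 0.        , 0.        , 0.        , 0.        ]), 'T_tool_cam': array([[ 9.99996965e-01, -3.44239728e-04,  2.43948411e-03,
         2.24526024e-01],
       [-2.45212609e-03, -2.34744746e-01,  9.72053955e-01,
        -1.80042934e+02],
       [ 2.38036490e-04, -9.72056987e-01, -2.34744878e-01,
         6.79693511e+01],
       [ 0.00000000e+00,  0.00000000e+00,  0.00000000e+00,
         1.00000000e+00]]), 'shot': 3}
```

View pics/scene0.png

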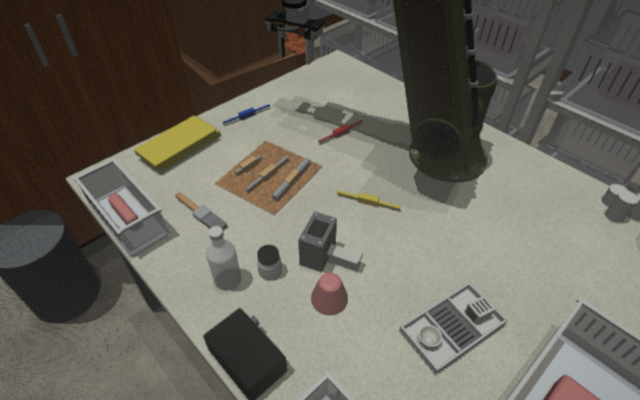

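View pics/top0.png

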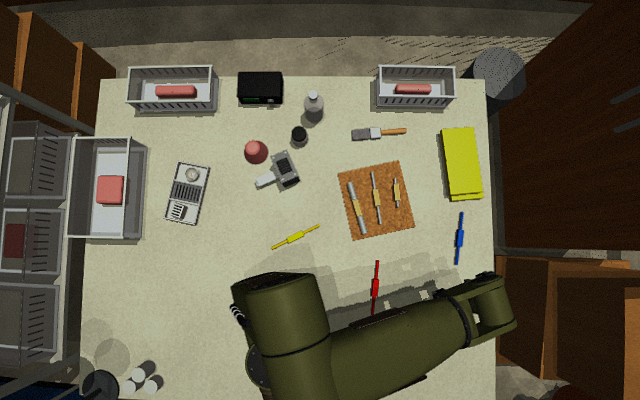

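View pics/wrist0.png

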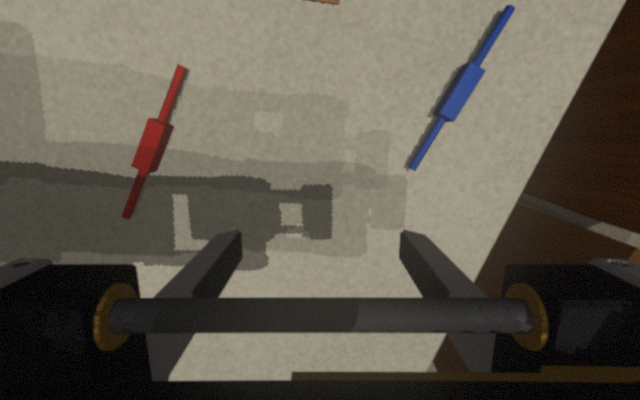

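```bash
cat > h.py <<'E'
import numpy as np, cv2, pickle, os
from scipy.spatial.transform import Rotation as Ro
from plant import env, imaging, find_in, outline_of, pinpoint
def quat(s): q=s["eef_rot"]; return Ro.from_quat([q[1],q[2],q[3],q[0]])
def shot(name):
    s=env.get_state(); p=imaging.read_camera(name)
    if name=="wrist":
        T=np.eye(4); T[:3,:3]=quat(s).as_matrix(); T[:3,3]=s["tool_pos"]
        M=np.linalg.inv(T@p["T_tool_cam"]); p["R"]=M[:3,:3]; p["t"]=M[:3,3]
    p["K"]=np.array([[p["fx"],0,p["cx"]],[0,p["fy"],p["cy"]],[0,0,1]])
    return p
def proj(p,X):
    X=np.atleast_2d(np.array(X,float))
    return cv2.projectPoints(X,cv2.Rodrigues(p["R"])[0],p["t"],p["K"],p["D"])[0][:,0]
def onplane(p,uv,z):
    uv=np.array(uv,float).reshape(-1,1,2)
    n=cv2.undistortPoints(uv,p["K"],p["D"])[:,0]
    d=np.c_[n,np.ones(len(n))]@p["R"]; c=-p["R"].T@p["t"]
    return c+d*((z-c[2])/d[:,2])[:,None]
def px(r): return np.array(r["xy"])*[640,400]
def save(p,fn,roi=None,k=1,pts=()):
    im=p["color"][...,::-1].copy()
    if roi: 
        x0,y0,x1,y1=roi; im=im[y0:y1,x0:x1]
    else: x0=y0=0
    im=cv2.resize(im,None,fx=k,fy=k,interpolation=cv2.INTER_CUBIC)
    for q in pts: cv2.circle(im,(int((q[0]-x0+.5)*k),int((q[1]-y0+.5)*k)),2,(0,0,255),-1)
    cv2.imwrite("pics/"+fn,im)
def box(x0,x1,y0,y1,z0,z1): return np.array([[x,y,z] for x in(x0,x1) for y in(y0,y1) for z in(z0,z1)],float)
def pose(P,x,y,a,z=0): 
    c,s=np.cos(a),np.sin(a); P=np.atleast_2d(P); return P@np.array([[c,-s,0],[s,c,0],[0,0,1]]).T+[x,y,z]
def sil(p,parts):
    m=np.zeros((400*4,640*4),np.uint8)
    for P in parts:
        h=cv2.convexHull(np.round((proj(p,P)+.5)*4).astype(np.int32)); cv2.fillConvexPoly(m,h,1)
    return cv2.resize(m.astype(np.float32),(640,400),interpolation=cv2.INTER_AREA)
E
python3 - <<'E'
from h import *
for n in ("top","scene"):
    p=shot(n)
    for q in ["housing","slot_mouth","access_hole","cartridge","pusher","pusher_end_a","pusher_end_b","mat","tray","drip_plate","thick_rod","short_rod","jar","hide","spare_cartridge","dish"]:
        r=pinpoint(p,q); o=outline_of(p,q)
        print(n,q,[(px(a).round(1).tolist(),round(a["confidence"],2), onplane(p,px(a),0)[0].round(0)[:2].tolist()) for a in r[:3]],[(px(a).round(1).tolist(),round(a["confidence"],2),int(a["mask"].sum())) for a in o[:3]])
    pickle.dump(p,open(f"{n}.pkl","wb"))
    save(p,f"{n}1.png",(240,100,440,250) if n=="top" else (200,130,400,280),4)
E
```

```text
top housing [([287.3, 173.6], 0.88, [570.0, -6.0])] [([284.8, 171.4], 0.69, 853)]
top slot_mouth [([278.4, 176.2], 0.62, [560.0, 27.0])] [([283.1, 174.7], 0.74, 836), ([252.7, 149.8], 0.63, 412)]
top access_hole [] [([280.6, 170.2], 0.86, 867)]
top cartridge [] []
top pusher [([374.5, 289.7], 0.79, [159.0, -321.0]), ([292.6, 238.3], 0.76, [336.0, -30.0]), ([374.6, 198.8], 0.65, [481.0, -322.0])] [([457.4, 236.9], 0.71, 185), ([376.9, 289.1], 0.5, 240), ([375.8, 197.8], 0.47, 232)]
top pusher_end_a [([379.2, 258.7], 0.8, [268.0, -338.0]), ([373.6, 167.5], 0.71, [596.0, -319.0]), ([319.3, 223.8], 0.65, [389.0, -124.0])] [([376.1, 285.8], 0.81, 221), ([376.2, 193.6], 0.73, 189), ([458.7, 242.3], 0.66, 165)]
top pusher_end_b [([379.2, 258.7], 0.8, [268.0, -338.0]), ([373.6, 167.5], 0.71, [596.0, -319.0]), ([319.3, 223.8], 0.65, [389.0, -124.0])] [([376.1, 285.8], 0.81, 221), ([376.2, 193.6], 0.73, 189), ([458.7, 242.3], 0.66, 165)]
top mat [([375.1, 202.8], 0.63, [467.0, -324.0])] [([377.0, 202.8], 0.55, 3955)]
top tray [([187.4, 194.9], 0.78, [488.0, 360.0])] [([188.3, 186.0], 0.58, 133
[... 2340 characters left out ...]
287.9, 177.9], 0.91, 348), ([318.6, 244.5], 0.54, 2205)]
scene short_rod [([429.4, 340.3], 0.69, [559.0, 345.0]), ([246.6, 189.8], 0.67, [570.0, -319.0]), ([268.3, 173.5], 0.6, [477.0, -331.0])] [([269.1, 172.0], 0.65, 300), ([478.3, 307.2], 0.54, 529), ([246.6, 163.4], 0.48, 196)]
scene jar [([245.1, 191.7], 0.6, [578.0, -316.0]), ([291.1, 180.5], 0.58, [446.0, -258.0]), ([268.4, 273.6], 0.57, [710.0, -41.0])] [([266.9, 264.0], 0.85, 746)]
scene hide [([330.6, 295.9], 0.7, [641.0, 112.0])] [([328.2, 294.7], 0.78, 1225)]
scene spare_cartridge [([478.9, 312.7], 0.66, [418.0, 383.0])] [([477.5, 307.8], 0.67, 530)]
scene dish [([428.2, 341.4], 0.68, [563.0, 345.0])] [([430.4, 334.3], 0.9, 442)]
```

View pics/top1.png

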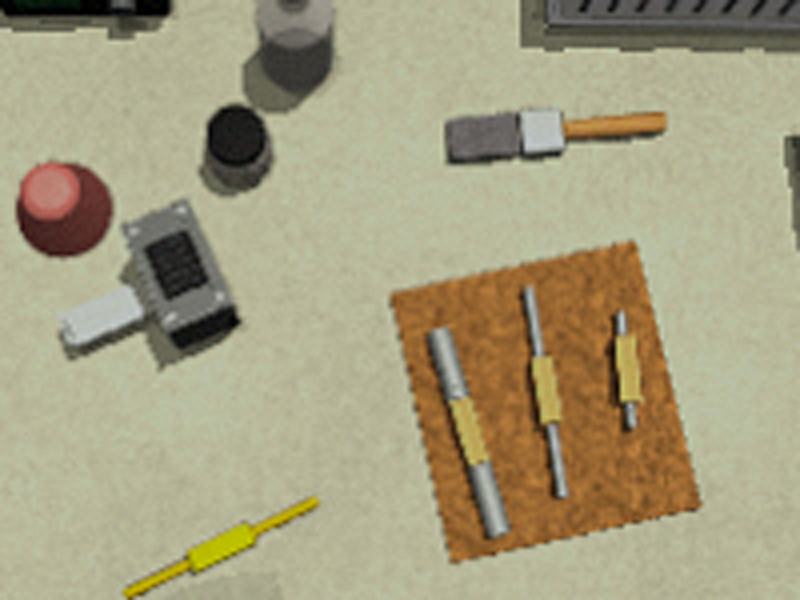

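View pics/scene1.png

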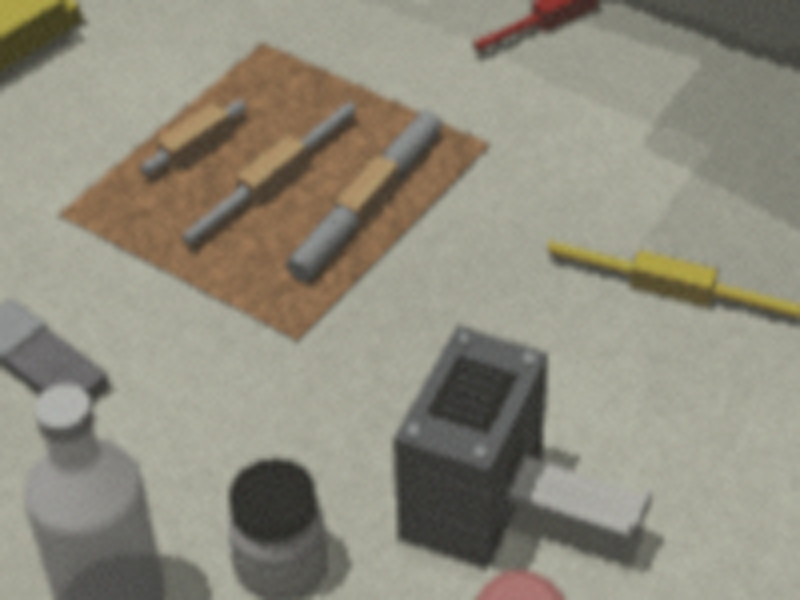

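```bash
cat > fit.py <<'E'
from h import *
from scipy.optimize import minimize
def models(name,x,y,a):
    if name=="housing": return [pose(box(-31,31,-50,50,0,105),x,y,a), pose(box(-111,-31,-16,16,34,40),x,y,a)]
    if name=="block": return [pose(box(-31,31,-50,50,0,105),x,y,a)]
    if name=="tray": return [pose(box(-108,108,-60,60,0,25),x,y,a)]
    if name=="mat": return [pose(box(-125,125,-115,115,0,3),x,y,a)]
    if name=="pusher":
        t=np.linspace(0,2*np.pi,12)
        cyl=np.array([[s,5*np.cos(u),12+5*np.sin(u)] for s in(-95,95) for u in t])
        return [pose(box(-30,30,-10,10,0,24),x,y,a,3),pose(cyl,x,y,a,3)]
    if name=="drip_plate": return [pose(box(-30.5,30.5,-53,53,5,8),x,y,a)]
    if name=="cart": return [pose(box(-23,23,-20,20,0,40),x,y,a,40)]
def fit(name,pm,x0):
    def c(v,s=1):
        return sum(np.abs(cv2.GaussianBlur(sil(p,models(name,v[0],v[1],v[2]/100)),(0,0),1)-cv2.GaussianBlur(m.astype(np.float32),(0,0),1)).sum()/m.sum() for p,m in pm)
    r=minimize(c,[x0[0],x0[1],x0[2]*100],method="Nelder-Mead",options=dict(initial_simplex=np.array([x0[0],x0[1],x0[2]*100])+np.array([[0,0,0],[12,0,0],[0,12,0],[0,0,15]]),maxiter=150))
    v=r.x.copy(); v[2]/=100
    return v,r.fun/len(pm)
E
python3 - <<'E'
from fit import *
P={}
for n in ("top","scene"):
    P[n]=shot(n)
def best(p,q,near):
    rs=outline_of(p,q); rs=[r for r in rs if np.hypot(*(px(r)-near))<18]
    return rs[0]["mask"] if rs else None
for nm,q,x0,nt,ns in [("housing","housing",(575,-5,-1.3),(285,172),(320,248)),("tray","tray",(490,360,-1.3),(188,190),(450,326)),("mat","mat",(470,-322,0.17),(377,201),(270,175)),("pusher","pusher",(482,-325,0.17),(377,197),(268,172)),("drip_plate","drip_plate",(500,360,-1.3),(188,190),(453,326))]:
    ms=[(P[n],best(P[n],q,np.array(c))) for n,c in(("top",nt),("scene",ns))]
    ms=[m for m in ms if m[1] is not None]
    print(nm,len(ms))
    for x1 in (x0,(x0[0],x0[1],x0[2]+.15)): print(fit(nm,ms,x1))
    for m in ms: print("  single",fit(nm,[m],x0))
E
```

```text
housing 2
(array([579.00414893,  -1.43151943,  -1.1473683 ]), np.float64(0.0792033693616036))
(array([579.02038623,  -1.3674686 ,  -1.14695255]), np.float64(0.07880962271963374))
  single (array([578.79602273,  -2.76517758,  -1.15483441]), np.float64(0.0822223525449454))
  single (array([ 5.78075881e+02, -5.35801756e-01, -1.15982778e+00]), np.float64(0.059150421887621915))
tray 2
(array([ 4.96580706e+02,  3.60406834e+02, -1.81023340e-01]), np.float64(0.7777858301286452))
(array([ 4.95465489e+02,  3.61196961e+02, -1.89443007e-01]), np.float64(0.7722476931602498))
  single (array([ 4.95338678e+02,  3.60728935e+02, -1.85436978e-01]), np.float64(0.8085323975032496))
  single (array([ 4.95247706e+02,  3.61570088e+02, -1.83312655e-01]), np.float64(0.7350261503547579))
mat 2
(array([ 4.80073840e+02, -3.24814295e+02,  2.27039791e-01]), np.float64(0.21102486894064215))
(array([ 4.79807243e+02, -3.25111772e+02,  2.30056388e-01]), np.float64(0.2110501299123307))
  single (array([ 4.79852515e+02, -3.25555185e+02,  2.24251114e-01]), np.float64(0.17937697667963656))
  single (array([ 4.79489371e+0
[... 178 characters left out ...]
ay([ 4.85515743e+02, -3.23051142e+02,  1.70590724e-01]), np.float64(0.6794547355456613))
  single (array([ 4.88549390e+02, -3.23101931e+02,  1.52826755e-01]), np.float64(0.33506954547970796))
  single (array([ 4.81731391e+02, -2.84924359e+02,  5.77147126e-02]), np.float64(0.8962451525367878))
drip_plate 2
(array([ 4.96930276e+02,  3.60571721e+02, -1.86414280e-01]), np.float64(0.18477218279034208))
(array([ 4.96298612e+02,  3.60789454e+02, -2.14372865e-01]), np.float64(0.18194733573349134))
  single (array([ 4.98386081e+02,  3.62070182e+02, -1.65050878e-01]), np.float64(0.09777608939579555))
  single (array([ 4.91642401e+02,  3.59032764e+02, -1.72075189e-01]), np.float64(0.20045993325659156))
```

```bash
cat >> h.py <<'E'
def go(tx,ty,tz,yaw,verbose=True):
    """target TCP with tool down; yaw = direction angle (rad) of tool x axis in the world. prints shift/turn in command units"""
    s=env.get_state(); R=quat(s).as_matrix()
    x=np.array([np.cos(yaw),np.sin(yaw),0]); y=np.array([0,0,-1.]); z=np.cross(x,y)
    Rt=np.c_[x,y,z]
    d=R.T@(np.array([tx,ty,tz])-s["tool_pos"])/100; w=Ro.from_matrix(R.T@Rt).as_rotvec()/.5
    print("shift",d.round(3),"turn",w.round(3),"steps",np.linalg.norm(d)*100/41.7,np.degrees(np.linalg.norm(w)*.5)/7.16)
def st():
    s=env.get_state(); R=quat(s).as_matrix()
    print("t",round(s["time_s"],2),"pos",s["tool_pos"].round(1),"yaw x",round(np.arctan2(R[1,0],R[0,0]),3),"y",R[:,1].round(3),"q",s["q"].round(2),"F",s["wrist_force"].round(1),"gap",round(s["finger_gap"],1))
E
python3 - <<'E'
from h import *
st()
H=(579,-1.5)
p=pickle.load(open("top.pkl","rb"))
for q,uv,z in [("jar lid",(299,134),75),("hide top",(252,148),80),("bottle top",(314,97),190),("dish",(192,174),26),("spare",(176,211),0)]:
    X=onplane(p,uv,z)[0]; print(q,X.round(0), "in housing", pose(X-[H[0],H[1],0],0,0,1.15).round(0))
go(485,-324,150,1.57+.2); go(485,-324,150,-1.57+.2)
E
```

```text
t 4.05 pos [ 192.1 -515.4  205.4] yaw x -1.214 y [ 0.  0. -1.] q [-1.28  0.3   1.52  0.    1.32 -0.07] F [ 0.3 -0.4  0.4] gap 93.9
jar lid [696. -51.  75.] in housing [[93. 87. 75.]]
hide top [644. 111.  80.] in housing [[-76. 105.  80.]]
bottle top [ 785. -104.  190.] in housing [[178. 146. 190.]]
dish [561. 337.  26.] in housing [[-316.  122.   26.]]
spare [428. 399.   0.] in housing [[-428.   26.    0.]]
shift [-0.77   0.554  3.413] turn [-0.    -5.968  0.   ] steps 8.49501861073511 23.87877233399649
shift [-0.77   0.554  3.413] turn [-0.     0.312 -0.   ] steps 8.49501861073511 1.2481477567056396
```

```bash
python3 -m inch '[[1,-0.2,0.05,1,0,0.15,0],[1,-0.2,0.05,1,0,0.15,0],[1,-0.2,0.05,1,0,0.15,0]]' 20; python3 -m inch '[[1,-0.25,0.05,1,0,0.15,0],[1,-0.25,0.05,1,0,0.15,0],[1,-0.25,0.05,1,0,0.15,0]]';  python3 - <<'E'
from h import *
st()
go(455,-330,185,-1.40)
E
```

```text
time_s: 4.3
tool_pos: [281.2, -459.7, 200.3]
eef_rot: [0.566, -0.565, 0.425, -0.425]
wrist_force: [-0.7, -0.0, 0.4]
finger_gap: 94.1
time_s: 4.55
tool_pos: [373.0, -405.7, 195.2]
eef_rot: [0.55, -0.549, 0.445, -0.445]
wrist_force: [-0.4, -0.4, 0.4]
finger_gap: 94.1
t 4.55 pos [ 373.  -405.7  195.2] yaw x -1.363 y [ 0.001  0.001 -1.   ] q [-0.89  0.31  1.53  0.    1.3   0.47] F [-0.4 -0.4  0.4] gap 94.1
shift [-0.571  0.104  0.959] turn [-0.002  0.075 -0.001] steps 2.6885440954134143 0.2992371302096024
```

```bash
python3 -m inch '[[1,-0.55,0,0.45,0,0.07,0],[1,-0.55,0,0.45,0,0.07,0],[1,-0.55,0,0.45,0,0.07,0]]';  python3 - <<'E'
from h import *
st()
p=shot("wrist"); pickle.dump(p,open("w1.pkl","wb"))
o=[proj(p,pose([dx,0,z],484,-324,.165,3))[0] for dx,z in((95,12),(-95,12),(30,24),(-30,24))]
save(p,"w1.png",None,1.2,o)
E
```

```text
time_s: 4.8
tool_pos: [407.8, -338.6, 195.4]
eef_rot: [0.543, -0.542, 0.454, -0.454]
wrist_force: [0.7, 0.1, -0.1]
finger_gap: 94.0
t 4.8 pos [ 407.8 -338.6  195.4] yaw x -1.394 y [ 0.001  0.002 -1.   ] q [-0.76  0.26  1.59  0.    1.29  0.63] F [ 0.7  0.1 -0.1] gap 94.0
```

View pics/w1.png

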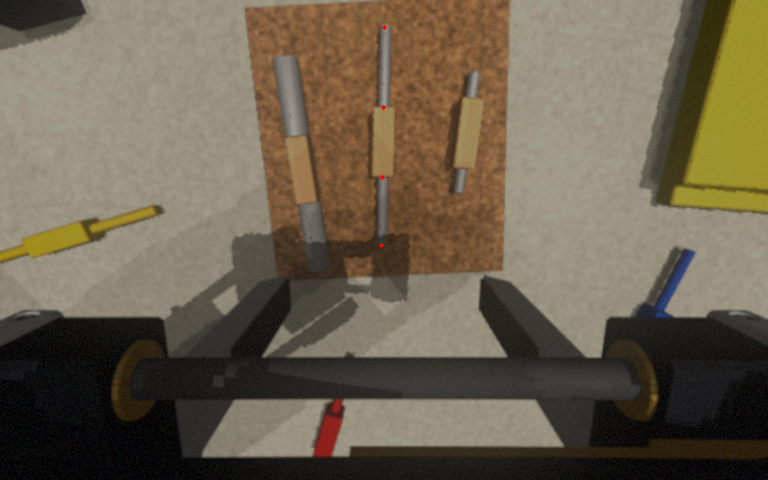

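```bash
cat > /dev/null; python3 - <<'E'
from h import *
go(484,-324,100,-1.406)
E
```

```text
shift [-0.028  0.956  0.788] turn [-0.002  0.024 -0.001] steps 2.9716189634048056 0.09630767645242187
```

```bash
python3 -m inch '[[0,-0.028,0.956,0.788,0,0.024,0],[0,-0.028,0.956,0.788,0,0.024,0],[0,-0.028,0.956,0.788,0,0.024,0],[0,-0.028,0.956,0.788,0,0.024,0]]';  python3 - <<'E'
from h import *
st()
go(484,-324,7,-1.406)
p=shot("wrist"); 
o=[proj(p,pose([dx,0,z],484,-324,.165,3))[0] for dx,z in((95,12),(-95,12),(30,24),(-30,24))]
save(p,"w2.png",None,1.2,o)
E
```

```text
time_s: 5.18
tool_pos: [484.2, -322.0, 92.8]
eef_rot: [0.54, -0.539, 0.46, -0.454]
wrist_force: [-1.5, 0.8, -0.6]
finger_gap: 70.6
t 5.18 pos [ 484.2 -322.    92.8] yaw x -1.405 y [-0.006  0.007 -1.   ] q [-0.65  0.49  1.54  0.    1.13  0.75] F [-1.5  0.8 -0.6] gap 70.6
shift [ 0.026  0.858 -0.001] turn [ 0.01   0.003 -0.015] steps 2.057561352797368 0.07353318663676127
```

View pics/w2.png

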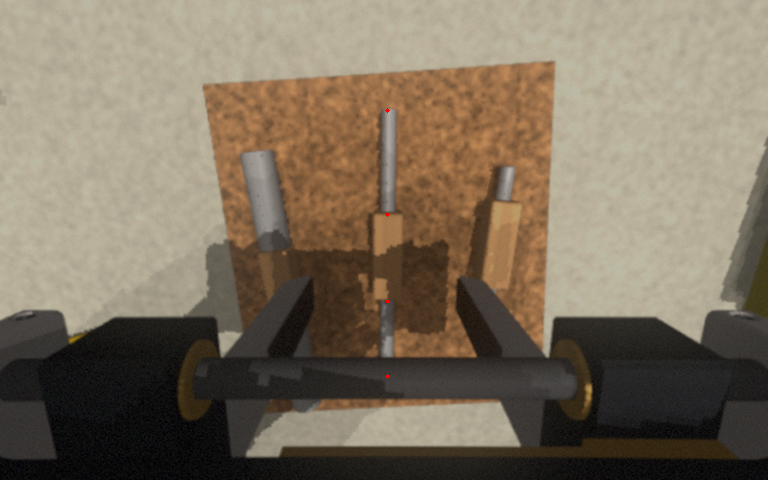

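```bash
python3 -m inch '[[0,0.02,0.4,0,0.01,0.003,-0.015],[0,0.02,0.7,0,0.01,0.003,-0.015],[0,0.02,0.858,0,0.01,0.003,-0.015],[0,0.02,0.858,0,0.01,0.003,-0.015],[-1,0.02,0.858,0,0.01,0.003,-0.015],[-1,0.02,0.858,0,0.01,0.003,-0.015],[-1,0.02,0.858,0,0.01,0.003,-0.015],[-1,0.02,0.858,0,0.01,0.003,-0.015],[-1,0.02,0.858,0,0.01,0.003,-0.015],[-1,0.02,0.858,0,0.01,0.003,-0.015]]' 40;  python3 - <<'E'
from h import *
st()
E
```

```text
time_s: 6.07
tool_pos: [484.0, -325.2, 11.7]
eef_rot: [-0.539, 0.539, -0.456, 0.459]
wrist_force: [-2.7, 0.8, 7.6]
finger_gap: 19.5
t 6.07 pos [ 484.  -325.2   11.7] yaw x -1.406 y [ 0.003 -0.003 -1.   ] q [-0.65  0.59  1.59 -0.    0.95  0.75] F [-2.7  0.8  7.6] gap 19.5
```

```bash
python3 -m inch '[[-1,0,-0.3,0,0,0,0],[-1,0,-0.6,0,0,0,0],[-1,0,-1,0,0,0,0],[-1,0,-1,0,0,0,0]]';  python3 - <<'E'
from h import *
st()
p=shot("wrist"); 
s=env.get_state();R=quat(s).as_matrix()
pts=[s["tool_pos"]+R@np.array([0,-3.3,d]) for d in (95,30,-30)]
save(p,"w3.png",None,1.2,[proj(p,x)[0] for x in pts])
# way point: rod-tip 30 mm short of back
H=np.array([579,-1.5]);a=-1.15
for d in (200,150): print(d,H+d*np.array([np.cos(a),np.sin(a)]))
t=H+200*np.array([np.cos(a),np.sin(a)]); go(t[0],t[1],110,.42)
E
```

```text
time_s: 6.4
tool_pos: [486.0, -326.7, 119.4]
eef_rot: [0.54, -0.539, 0.452, -0.463]
wrist_force: [0.4, -0.6, 0.8]
finger_gap: 19.4
t 6.4 pos [ 486.  -326.7  119.4] yaw x -1.406 y [ 0.012 -0.01  -1.   ] q [-0.65  0.45  1.52 -0.    1.15  0.75] F [ 0.4 -0.6  0.8] gap 19.4
200 [ 660.69748818 -184.05278805]
150 [ 640.27311613 -138.41459104]
shift [-1.113  0.065  1.964] turn [ 0.005 -3.652  0.027] steps 5.4160905779039945 14.612650599014922
```

View pics/w3.png

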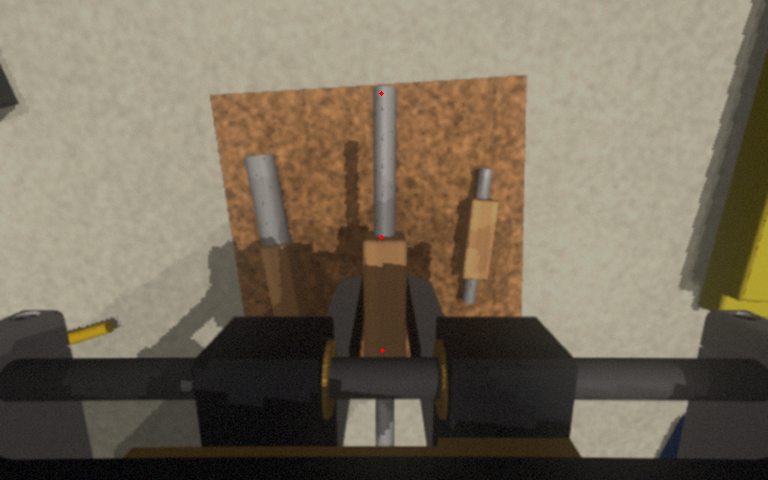

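```bash
python3 -m inch '[[-1,-0.3,0,0.5,0,-0.25,0],[-1,-0.3,0,0.5,0,-0.5,0],[-1,-0.3,0,0.5,0,-0.75,0],[-1,-0.3,0,0.5,0,-1,0],[-1,-0.3,0,0.5,0,-1,0]]';  python3 - <<'E'
from h import *
st(); go(660.7,-184,110,.42)
E
```

```text
time_s: 6.87
tool_pos: [529.3, -287.6, 114.9]
eef_rot: [-0.636, 0.638, -0.304, 0.311]
wrist_force: [0.4, 1.2, -1.4]
finger_gap: 19.3
t 6.87 pos [ 529.3 -287.6  114.9] yaw x -0.899 y [ 0.008 -0.007 -1.   ] q [-0.56  0.49  1.47 -0.    1.17  0.34] F [ 0.4  1.2 -1.4] gap 19.3
shift [0.006 0.053 1.673] turn [ 0.01  -2.638  0.02 ] steps 4.014172518748379 10.556076922468787
```

```bash
python3 -m inch '[[-1,0,0,0.5,0.01,-0.25,0.02],[-1,0,0,0.6,0.01,-0.5,0.02],[-1,0,0.03,0.6,0.01,-0.75,0.02],[-1,0,0.03,0.6,0.01,-1,0.02],[-1,0,0.03,0.6,0.01,-1,0.02]]';  python3 - <<'E'
from h import *
st(); go(660.7,-184,110,.42)
E
```

```text
time_s: 7.28
tool_pos: [576.1, -250.0, 111.0]
eef_rot: [0.695, -0.692, 0.139, -0.14]
wrist_force: [-0.2, -0.5, -1.1]
finger_gap: 19.8
t 7.28 pos [ 576.1 -250.   111. ] yaw x -0.397 y [ 0.002  0.004 -1.   ] q [-0.47  0.56  1.38  0.    1.2  -0.07] F [-0.2 -0.5 -1.1] gap 19.8
shift [0.525 0.014 0.936] turn [-0.008 -1.634  0.003] steps 2.574006259155995 6.537110281142499
```

```bash
python3 -m inch '[[-1,0.5,0,0.9,0,-0.25,0],[-1,0.5,0,0.9,0,-0.5,0],[-1,0.5,0,0.9,0,-0.75,0],[-1,0.5,0,0.9,0,-1,0],[-1,0.5,0,0.9,0,-1,0]]';  python3 - <<'E'
from h import *
st(); go(660.7,-184,110,.42)
E
```

```text
time_s: 7.7
tool_pos: [657.2, -185.6, 110.5]
eef_rot: [0.708, -0.705, -0.037, 0.036]
wrist_force: [0.0, 0.4, -0.6]
finger_gap: 19.6
t 7.7 pos [ 657.2 -185.6  110.5] yaw x 0.104 y [ 0.001  0.004 -1.   ] q [-0.33  0.68  1.19  0.    1.27 -0.44] F [ 0.   0.4 -0.6] gap 19.6
shift [0.037 0.005 0.012] turn [-0.007 -0.632  0.003] steps 0.09362809558554143 2.5307152083192257
```

```bash
python3 -m inch '[[-1,0.037,0,0.012,0,-0.25,0],[-1,0.037,0,0.012,0,-0.5,0],[-1,0.037,0,0.012,0,-0.632,0],[-1,0.037,0,0.012,0,-0.632,0]]';  python3 - <<'E'
from fit import *
st(); go(660.7,-184,110,.42)
p=shot("wrist"); o=outline_of(p,"housing"); print([(px(r),r["confidence"],r["mask"].sum()) for r in o])
print([(q,px(r),r["confidence"]) for q in("access_hole","housing","pusher_end_a") for r in pinpoint(p,q)])
pickle.dump((p,o),open("w4.pkl","wb"))
pts=[proj(p,pose(b,579,-1.5,-1.15))[0] for b in box(-31,31,-50,50,0,105)]
save(p,"w4.png",None,1.2,pts)
E
```

```text
time_s: 8.03
tool_pos: [660.1, -184.8, 110.3]
eef_rot: [0.693, -0.691, -0.145, 0.145]
wrist_force: [-0.4, -0.1, -0.9]
finger_gap: 19.3
t 8.03 pos [ 660.1 -184.8  110.3] yaw x 0.413 y [ 0.     0.004 -1.   ] q [-0.33  0.68  1.18  0.    1.28 -0.74] F [-0.4 -0.1 -0.9] gap 19.3
shift [0.009 0.003 0.005] turn [-0.007 -0.014  0.004] steps 0.025559090277994252 0.06416649037018862
[]
[('access_hole', array([ 70.976, 178.4  ]), 0.22), ('housing', array([ 88.192, 255.12 ]), 0.58), ('pusher_end_a', array([318.528, 384.2  ]), 0.92), ('pusher_end_a', array([322.112,  69.2  ]), 0.8)]
```

View pics/w4.png

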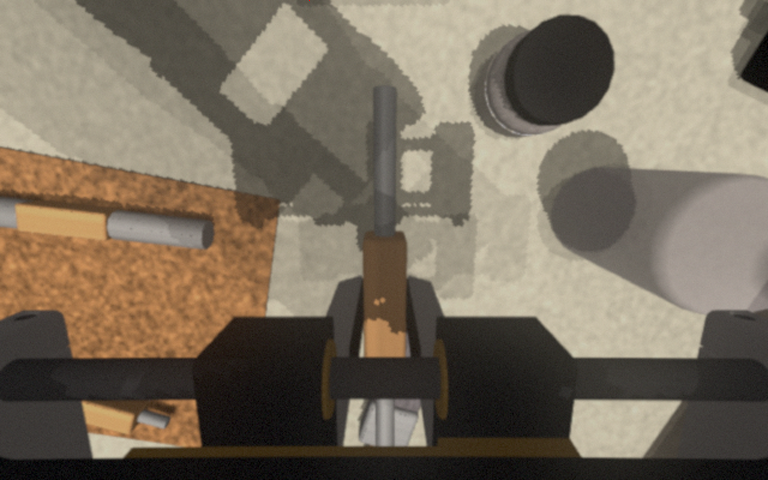

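```bash
python3 -m inch '[[-1,0,0,0,0.25,0,0],[-1,0,0,0,0.5,0,0],[-1,0,0,0,0.75,0,0],[-1,0,0,0,0.9,0,0],[-1,0,0,0,0.9,0,0]]';  python3 - <<'E'
from fit import *
st()
p=shot("wrist"); o=outline_of(p,"housing"); print([(px(r),r["confidence"],r["mask"].sum()) for r in o])
print([(q,px(r),r["confidence"]) for q in("access_hole","housing","pusher_end_a") for r in pinpoint(p,q)])
pickle.dump((p,o),open("w5.pkl","wb"))
b=np.r_[box(-31,31,-50,50,0,105),[[31,0,60]]]
pts=[proj(p,pose(q,579,-1.5,-1.15))[0] for q in b]; print(np.round(pts[-1],1))
save(p,"w5.png",None,1.2,pts)
E
```

```text
time_s: 8.7
tool_pos: [659.8, -186.3, 108.1]
eef_rot: [0.832, -0.517, -0.107, 0.173]
wrist_force: [-0.3, 0.0, -1.5]
finger_gap: 19.4
t 8.7 pos [ 659.8 -186.3  108.1] yaw x 0.41 y [-0.177  0.406 -0.897] q [-0.44  0.91  0.86  0.3   1.72 -0.86] F [-0.3  0.  -1.5] gap 19.4
[(array([314.624,  40.12 ]), 0.62, np.int64(10498)), (array([111.68, 254.2 ]), 0.26, np.int64(19666))]
[('access_hole', array([317.632,  49.48 ]), 0.95), ('pusher_end_a', array([320.  ,  73.28]), 0.91), ('pusher_end_a', array([320.704, 381.48 ]), 0.68), ('pusher_end_a', array([94.912, 84.48 ]), 0.61), ('pusher_end_a', array([ 79.616, 230.28 ]), 0.29)]
[320.   50.5]
```

View pics/w5.png

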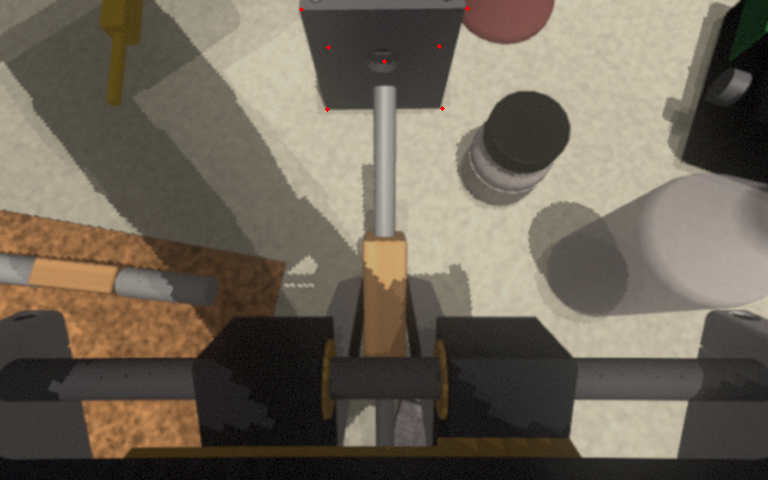

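```bash
python3 - <<'E'
from fit import *
p,o=pickle.load(open("w5.pkl","rb"))
b=np.r_[box(-31,31,-50,50,0,105),[[31,0,60]]]
save(p,"w5z.png",(240,0,400,100),5,[proj(p,pose(q,579,-1.5,-1.15))[0] for q in b])
E
```

```text
(no output)
```

View pics/w5z.png

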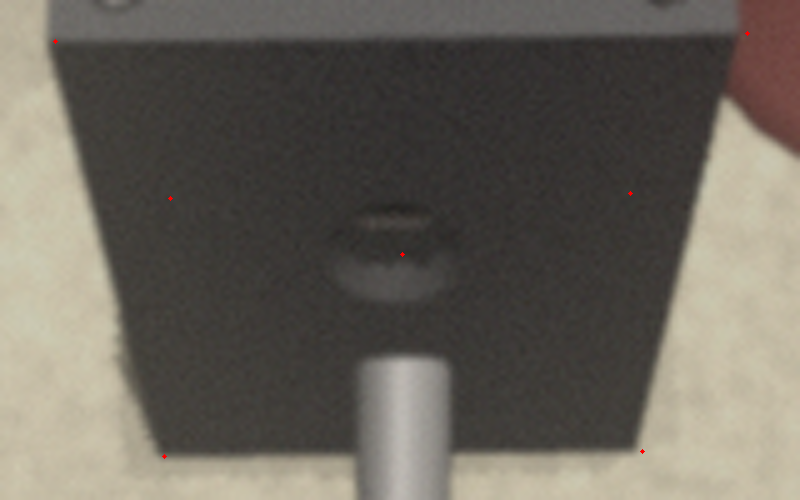

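```bash
python3 - <<'E'
from fit import *
from scipy.optimize import least_squares
p,o=pickle.load(open("w5.pkl","rb"))
W=np.array([[31,-50,105],[31,50,105],[31,-50,0],[31,50,0],[31,0,60]],float)
U=np.array([[50,42],[738,36],[158,455],[635,451],[393,252]])/5+[240,0]-.5
f=lambda v:(np.array([proj(p,pose(q,v[0],v[1],v[2]))[0] for q in W])-U).ravel()
for W_ in (1,):
    r=least_squares(f,[579,-1.5,-1.15],x_scale=[1,1,.01]); print(r.x,r.fun.round(1))
# rod tip/ rod edges in tool frame: 
T=np.eye(4);T[:3,:3]=p["R"];T[:3,3]=p["t"]
s=env.get_state();R=quat(s).as_matrix()
for yy in (-3,-5,-8):
  print(yy,[proj(p,s["tool_pos"]+R@np.array([0,yy,zz]))[0].round(1).tolist() for zz in (95,30)])
for z in (5,10): save(p,"w5r.png",(290,60,350,200),5)
x=r.x; d=31+95+25; go(x[0]+d*np.cos(x[2]),x[1]+d*np.sin(x[2]),60-4,x[2]+np.pi/2)
E
```

```text
[577.87904264  -1.96616281  -1.15229712] [-0.7 -0.3  0.2 -0.3  0.   0.1  0.2  0.1  0.4  0.5]
-3 [[322.5, 65.2], [323.1, 190.1]]
-5 [[322.5, 64.5], [323.1, 190.8]]
-8 [[322.5, 63.3], [323.1, 191.8]]
shift [-0.023  0.71   0.196] turn [-0.901 -0.005  0.006] steps 1.767315170826764 3.605863848623124
```

View pics/w5r.png

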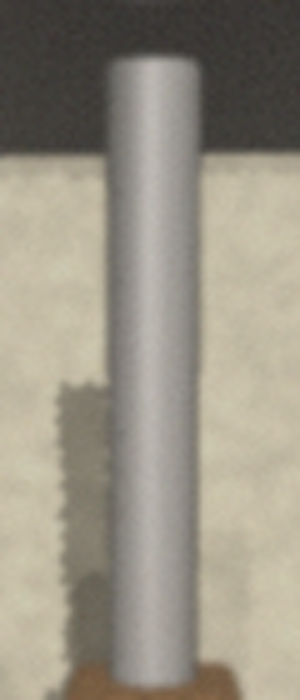

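```bash
python3 -m inch '[[-1,0,0,0,-0.25,0,0],[-1,0,0.2,0.05,-0.5,0,0],[-1,-0.03,0.4,0.1,-0.75,0,0],[-1,-0.03,0.7,0.196,-0.9,-0.005,0.006],[-1,-0.03,0.705,0.196,-0.9,-0.005,0.006],[-1,-0.03,0.705,0.196,-0.9,-0.005,0.006],[-1,-0.03,0.705,0.196,-0.9,-0.005,0.006]]';  python3 - <<'E'
from fit import *
st()
x=[577.9,-2,-1.152]; d=31+95+25; go(x[0]+d*np.cos(x[2]),x[1]+d*np.sin(x[2]),60-3.5,x[2]+np.pi/2)
p=shot("wrist"); save(p,"w6.png",None,1.2); pickle.dump(p,open("w6.pkl","wb"))
p=shot("scene"); save(p,"s6.png",(240,160,400,280),5)
p=shot("top"); save(p,"t6.png",(240,100,400,220),5)
E
```

```text
time_s: 9.53
tool_pos: [639.5, -140.2, 58.2]
eef_rot: [-0.691, 0.692, 0.148, -0.146]
wrist_force: [0.3, 0.2, -0.3]
finger_gap: 19.8
t 9.53 pos [ 639.5 -140.2   58.2] yaw x 0.419 y [ 0.002  0.    -1.   ] q [-0.27  0.67  1.33  0.    1.14 -0.69] F [ 0.3  0.2 -0.3] gap 19.8
shift [-0.001  0.017  0.003] turn [0.002 0.001 0.004] steps 0.04033386087548013 0.019371996119992407
```

View pics/w6.png

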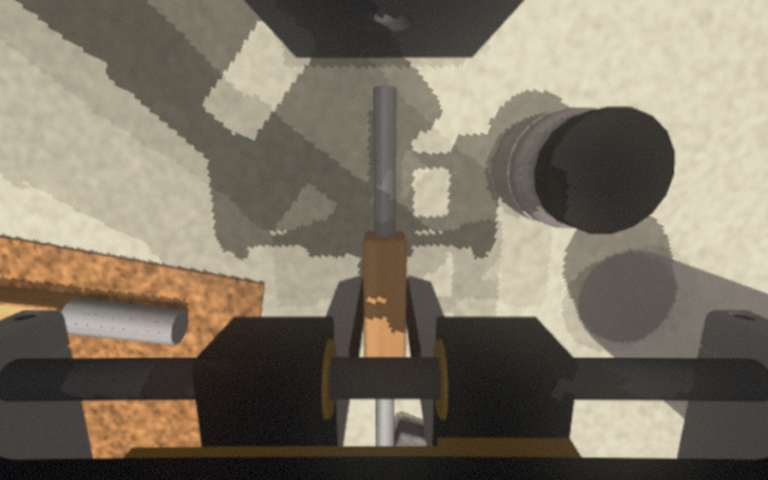

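View pics/s6.png

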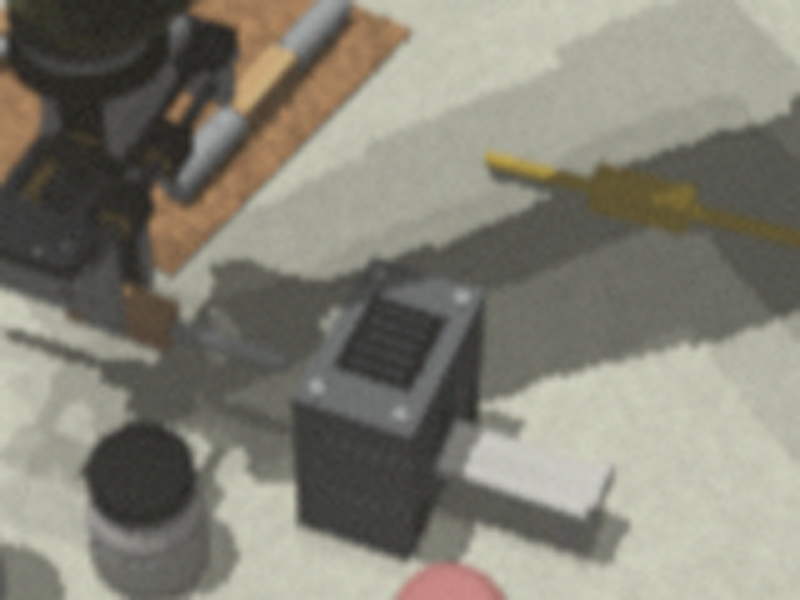

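View pics/t6.png

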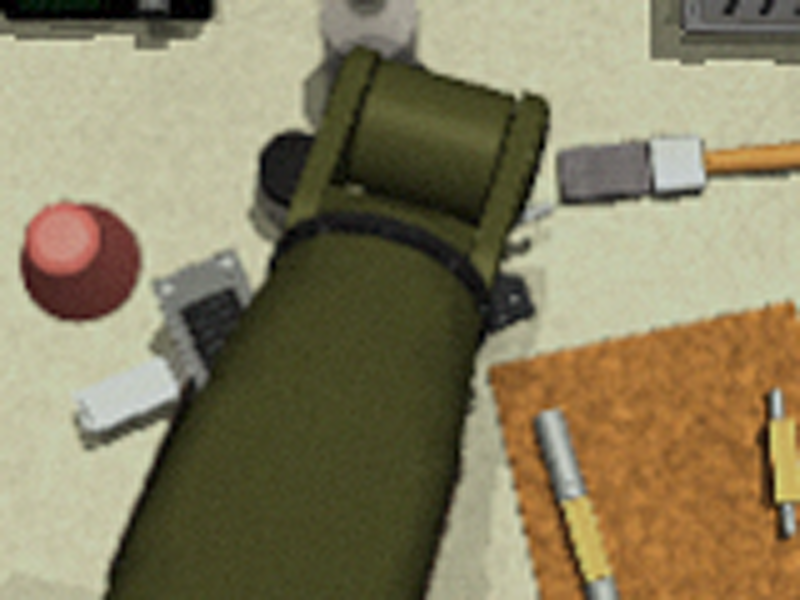

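```bash
python3 - <<'E'
from fit import *
p=pickle.load(open("w6.pkl","rb"))
save(p,"w6z.png",(240,0,400,100),5,[proj(p,pose(q,577.9,-2,-1.152))[0] for q in [[31,-50,0],[31,50,0],[31,0,60],[31,0,51],[31,0,69]]])
E
```

```text
(no output)
```

View pics/w6z.png

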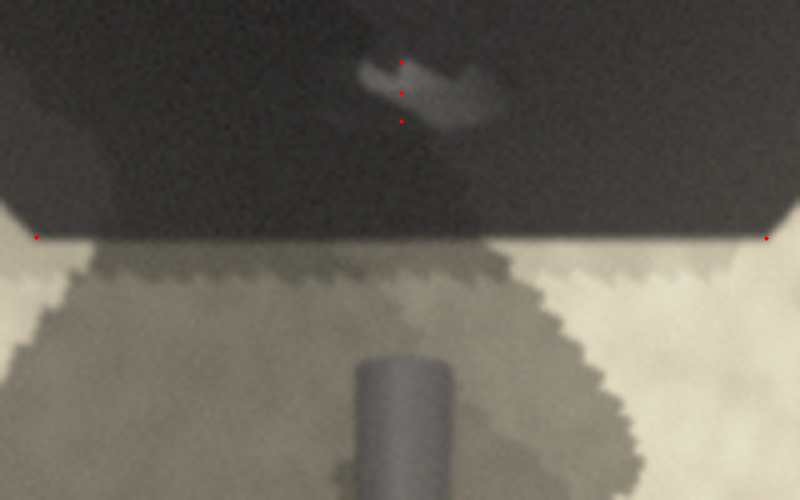

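```bash
python3 - <<'E'
from fit import *
p=pickle.load(open("w6.pkl","rb"))
im=p["color"][0:50,280:380,::-1].astype(float)
im=cv2.GaussianBlur(im,(0,0),.7)
im=np.clip((im-25)*4.5,0,255).astype(np.uint8)
cv2.imwrite("pics/w6e.png",cv2.resize(im,None,fx=8,fy=8,interpolation=cv2.INTER_CUBIC))
print([(px(r),r["confidence"]) for r in pinpoint(shot("wrist"),"access_hole")])
E
```

```text
[(array([319.68,  14.32]), 0.64)]
```

View pics/w6e.png

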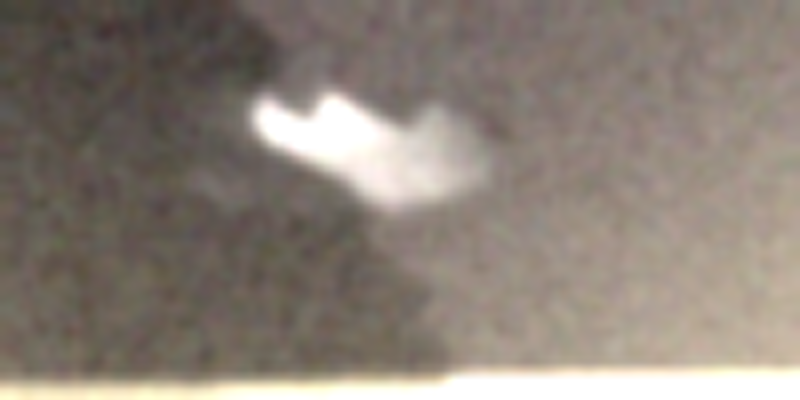

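```bash
python3 -m inch '[[-1,0.005,0.016,0.1,0,0,0],[-1,0.005,0.016,0.2,0,0,0],[-1,0.005,0.016,0.3,0,0,0],[-1,0.005,0.016,0.35,0,0,0],[-1,0.005,0.016,0.35,0,0,0]]';  python3 - <<'E'
from fit import *
st()
p=shot("wrist"); save(p,"w7.png",(200,0,440,160),3); pickle.dump(p,open("w7.pkl","wb"))
E
```

```text
time_s: 10.2
tool_pos: [625.0, -107.6, 55.5]
eef_rot: [0.692, -0.691, -0.147, 0.147]
wrist_force: [-0.2, -0.5, -1.4]
finger_gap: 19.3
t 10.2 pos [ 625.  -107.6   55.5] yaw x 0.419 y [ 0.001  0.001 -1.   ] q [-0.23  0.63  1.4   0.    1.11 -0.65] F [-0.2 -0.5 -1.4] gap 19.3
```

View pics/w7.png

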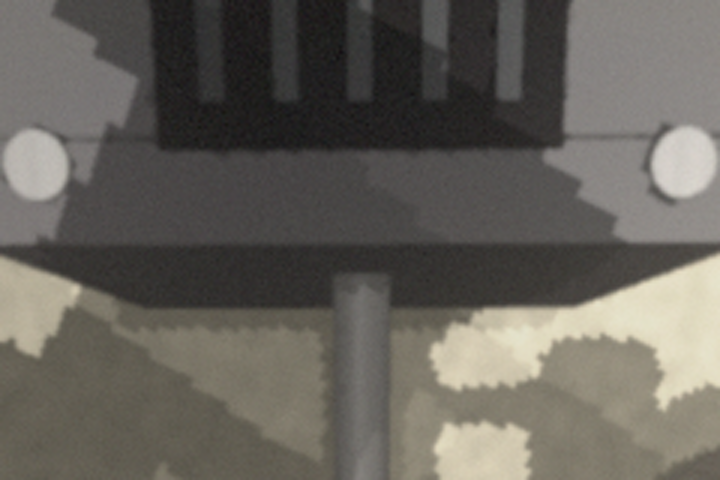

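```bash
python3 -m inch '[[-1,0,0,0.04,0,0,0],[-1,0,0,0.08,0,0,0],[-1,0,0,0.12,0,0,0],[-1,0,0,0.16,0,0,0],[-1,0,0,0.2,0,0,0],[-1,0,0,0.24,0,0,0],[-1,0,0,0.28,0,0,0],[-1,0,0,0.3,0,0,0]]' 55;  python3 - <<'E'
from fit import *
st()
s=env.get_state();print((s["tool_pos"][:2]-[577.9,-2])@[np.cos(-1.152),np.sin(-1.152)])
E
```

```text
time_s: 10.92
tool_pos: [613.8, -82.0, 56.2]
eef_rot: [-0.691, 0.693, 0.148, -0.146]
wrist_force: [4.7, -8.8, -0.6]
finger_gap: 19.6
t 10.92 pos [613.8 -82.   56.2] yaw x 0.418 y [ 0.004 -0.002 -1.   ] q [-0.19  0.6   1.45 -0.    1.08 -0.61] F [ 4.7 -8.8 -0.6] gap 19.6
87.70238905367391
```

```bash
python3 -m inch '[[-1,0,0,0.04,0,0,0],[-1,0,0,0.08,0,0,0],[-1,0,0,0.11,0,0,0],[-1,0,0,0.14,0,0,0],[-1,0,0,0.17,0,0,0],[-1,0,0,0.2,0,0,0],[-1,0,0,0.2,0,0,0]]';  python3 - <<'E'
from fit import *
st()
s=env.get_state();print((s["tool_pos"][:2]-[577.9,-2])@[np.cos(-1.152),np.sin(-1.152)])
p=shot("wrist"); save(p,"w8.png",None,1.2); pickle.dump(p,open("w8.pkl","wb"))
p=shot("scene"); save(p,"s8.png",(240,160,400,280),5)
E
```

```text
time_s: 11.5
tool_pos: [605.4, -63.1, 56.1]
eef_rot: [-0.691, 0.692, 0.148, -0.146]
wrist_force: [-0.0, 0.4, -1.1]
finger_gap: 19.5
t 11.5 pos [605.4 -63.1  56.1] yaw x 0.418 y [ 0.003 -0.001 -1.   ] q [-0.16  0.58  1.49 -0.    1.07 -0.58] F [-0.   0.4 -1.1] gap 19.5
67.03717465223755
```

View pics/w8.png

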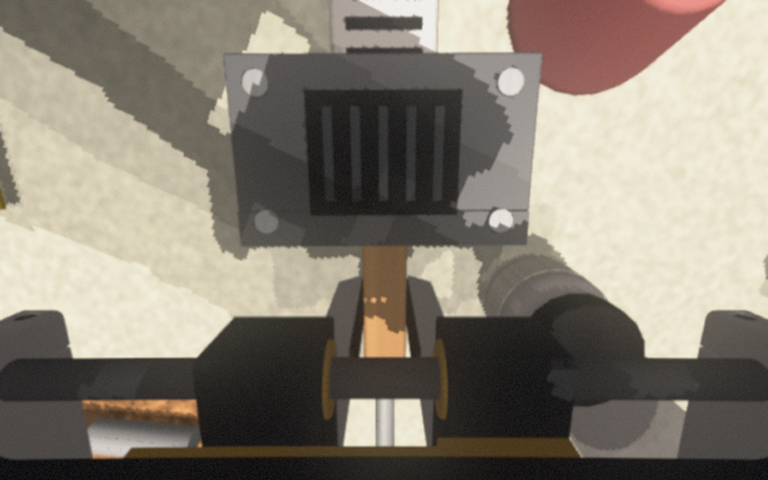

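View pics/s8.png

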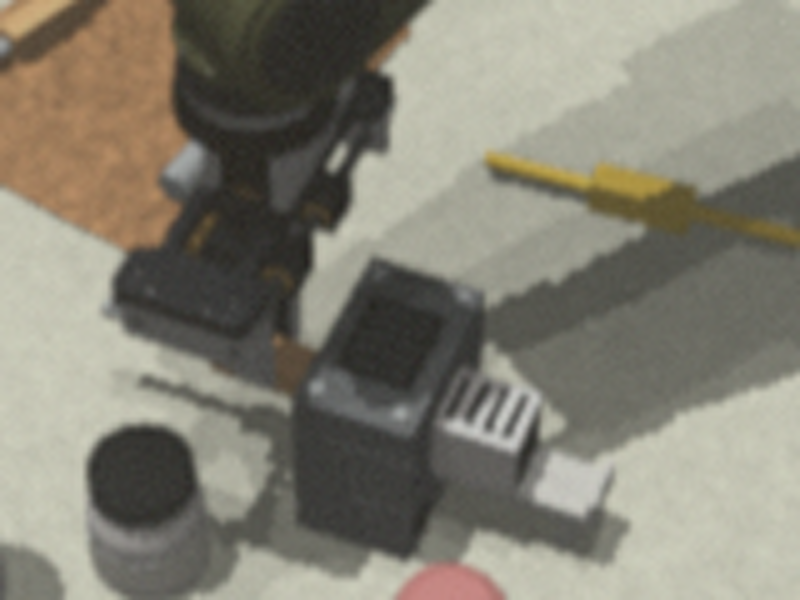

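```bash
python3 -m inch '[[-1,0,0,0.02,0,0,0],[-1,0,0,0.03,0,0,0],[-1,0,0,0.04,0,0,0],[-1,0,0,0.045,0,0,0],[-1,0,0,0.045,0,0,0]]';  python3 - <<'E'
from fit import *
st()
s=env.get_state();print((s["tool_pos"][:2]-[577.9,-2])@[np.cos(-1.152),np.sin(-1.152)])
p=shot("wrist"); save(p,"w9.png",(160,0,480,240),2.5); pickle.dump(p,open("w9.pkl","wb"))
p=shot("scene"); save(p,"s9.png",(300,200,400,275),8)
E
```

```text
time_s: 12.02
tool_pos: [603.7, -59.3, 56.0]
eef_rot: [-0.691, 0.692, 0.148, -0.146]
wrist_force: [0.1, -0.5, -1.9]
finger_gap: 19.1
t 12.02 pos [603.7 -59.3  56. ] yaw x 0.418 y [ 0.003 -0.002 -1.   ] q [-0.16  0.58  1.49 -0.    1.07 -0.58] F [ 0.1 -0.5 -1.9] gap 19.1
62.82400040158546
```

View pics/w9.png

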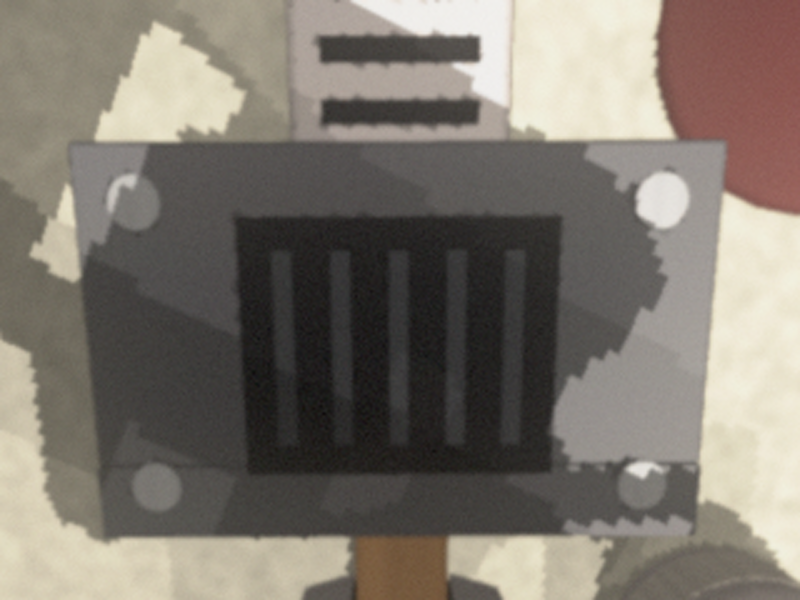

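View pics/s9.png

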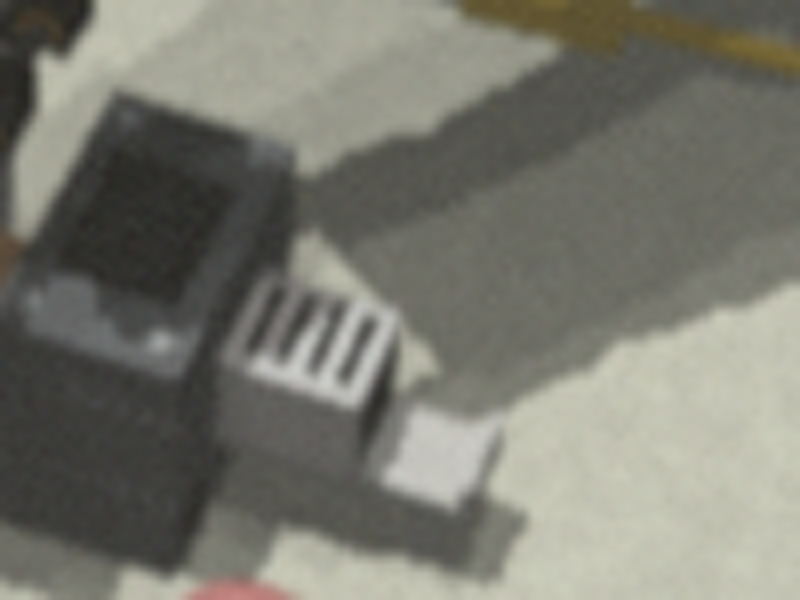

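```bash
python3 - <<'E'
from fit import *
p=pickle.load(open("scene.pkl","rb"))
for u,v in ((350,407),(400,312),(360,470)):
    X=onplane(p,[300+u/8-.5,200+v/8-.5],80 if v<450 else 40)[0]
    print(pose(X-[577.9,-2,0],0,0,1.152).round(1))
w=pickle.load(open("w9.pkl","rb"))
# block front edge vs back face? 
for x in (31,): print(proj(w,pose([x,0,72],577.9,-2,-1.152)))
p=shot("scene")
save(p,"s9b.png",(300,200,400,275),8,[proj(p,pose(q,577.9,-2,-1.152))[0] for q in box(-111,-31,-16,16,40,40)]+[proj(p,pose(q,577.9,-2,-1.152))[0] for q in box(-78,-32,-20,20,40,80)]+[proj(p,pose(q,577.9,-2,-1.152))[0] for q in box(-31,31,-50,50,105,105)])
E
```

```text
[[-76.5  21.1  80. ]]
[[-78.1 -19.2  80. ]]
[[-79.1  13.7  40. ]]
[[319.32667427 196.67750749]]
```

View pics/s9b.png

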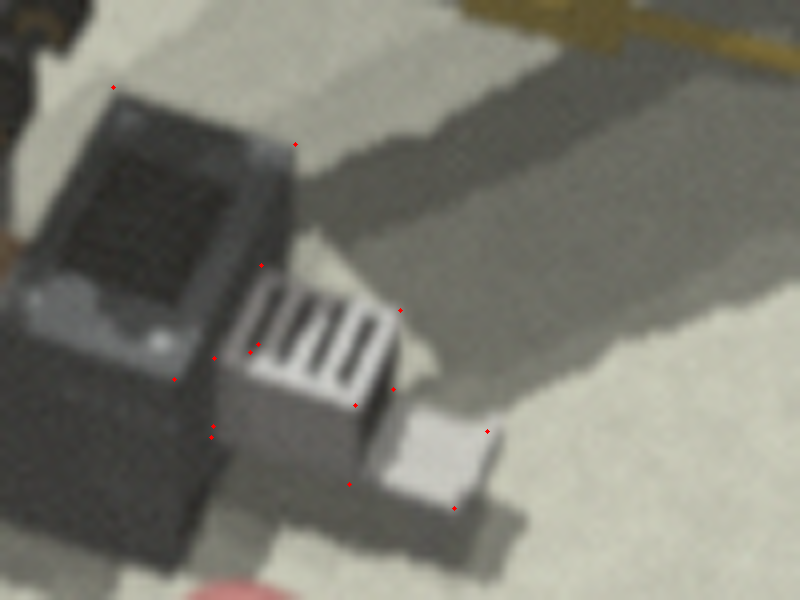

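```bash
python3 -m inch '[[-1,0,0,0.01,0,0,0],[-1,0,0,0.02,0,0,0],[-1,0,0,0.03,0,0,0],[-1,0,0,0.03,0,0,0]]';  python3 - <<'E'
from fit import *
st()
s=env.get_state();print((s["tool_pos"][:2]-[577.9,-2])@[np.cos(-1.152),np.sin(-1.152)])
E
```

```text
time_s: 12.5
tool_pos: [603.0, -57.7, 56.2]
eef_rot: [-0.69, 0.693, 0.148, -0.145]
wrist_force: [3.7, -8.3, -3.7]
finger_gap: 19.2
t 12.5 pos [603.  -57.7  56.2] yaw x 0.418 y [ 0.005 -0.003 -1.   ] q [-0.15  0.57  1.5  -0.    1.06 -0.57] F [ 3.7 -8.3 -3.7] gap 19.2
61.13789178436694
```

```bash
python3 -m inch '[[-1,0,0,-0.15,0,0,0],[-1,0,0,-0.4,0,0,0],[-1,0,0,-0.7,0,0,0],[-1,0,0,-1,0,0,0],[-1,0,0,-1,0,0,0],[-1,0,0,-1,0,0,0]]';  python3 - <<'E'
from fit import *
st()
go(570,-260,115,-.4); go(484,-324,110,-1.406)
p=shot("scene"); save(p,"s10.png",(240,160,400,280),5)
E
```

```text
time_s: 13.0
tool_pos: [643.7, -151.0, 56.2]
eef_rot: [-0.69, 0.693, 0.147, -0.145]
wrist_force: [-0.1, 0.4, -2.4]
finger_gap: 19.1
t 13.0 pos [ 643.7 -151.    56.2] yaw x 0.416 y [ 0.004 -0.003 -1.   ] q [-0.29  0.69  1.31 -0.    1.14 -0.7 ] F [-0.1  0.4 -2.4] gap 19.1
shift [-1.113 -0.588 -0.702] turn [0.007 1.632 0.009] steps 3.4559476574563335 6.530625434718717
shift [-2.158 -0.54  -0.94 ] turn [2.000e-03 3.644e+00 1.300e-02] steps 5.791316866723259 14.580747635794937
```

View pics/s10.png

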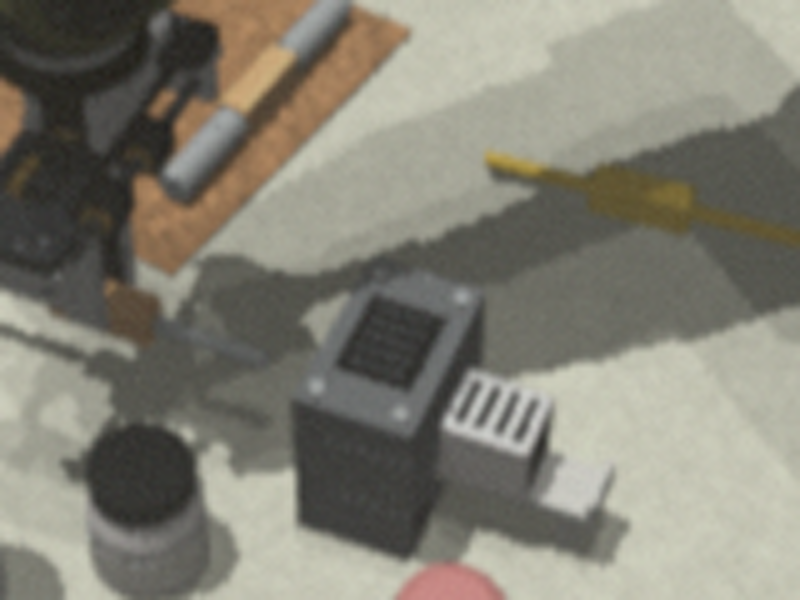

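```bash
python3 -m inch '[[-1,0,-0.3,-0.3,0,0,0],[-1,0,-0.6,-0.5,0,0.2,0],[-1,-0.2,-0.6,-0.7,0,0.45,0],[-1,-0.4,-0.6,-0.8,0,0.7,0],[-1,-0.6,-0.6,-0.8,0,0.95,0],[-1,-0.6,-0.6,-0.8,0,0.95,0]]';  python3 - <<'E'
from fit import *
st()
go(484,-324,110,-1.406)
E
```

```text
time_s: 13.55
tool_pos: [618.4, -248.2, 116.4]
eef_rot: [-0.706, 0.708, -0.023, 0.025]
wrist_force: [0.7, -1.0, 0.1]
finger_gap: 19.6
t 13.55 pos [ 618.4 -248.2  116.4] yaw x -0.067 y [ 0.003 -0.003 -1.   ] q [-0.44  0.63  1.25 -0.    1.26 -0.37] F [ 0.7 -1.   0.1] gap 19.6
shift [-1.291  0.062 -0.846] turn [0.    2.678 0.009] steps 3.703995796127886 10.71544574576562
```

```bash
python3 -m inch '[[-1,-0.2,0,-0.2,0,0.24,0],[-1,-0.45,0,-0.35,0,0.48,0],[-1,-0.7,0,-0.45,0,0.72,0],[-1,-0.8,0,-0.5,0,0.96,0],[-1,-0.8,0,-0.5,0,0.98,0]]';  python3 - <<'E'
from fit import *
st()
go(484,-324,110,-1.406)
E
```

```text
time_s: 13.97
tool_pos: [534.1, -292.9, 116.8]
eef_rot: [-0.679, 0.68, -0.195, 0.197]
wrist_force: [1.1, -0.3, -0.5]
finger_gap: 19.7
t 13.97 pos [ 534.1 -292.9  116.8] yaw x -0.562 y [ 0.003 -0.003 -1.   ] q [-0.56  0.51  1.44 -0.    1.19  0.  ] F [ 1.1 -0.3 -0.5] gap 19.7
shift [-0.258  0.067 -0.53 ] turn [-0.002  1.688  0.008] steps 1.423046046492022 6.754795922056143
```

```bash
python3 -m inch '[[-1,-0.2,0,-0.2,0,0.24,0],[-1,-0.25,0,-0.4,0,0.48,0],[-1,-0.25,0,-0.5,0,0.72,0],[-1,-0.25,0.05,-0.53,0,0.96,0],[-1,-0.25,0.05,-0.53,0,1,0]]';  python3 - <<'E'
from fit import *
st()
go(484,-324,110,-1.406)
E
```

```text
time_s: 14.38
tool_pos: [485.2, -324.0, 111.2]
eef_rot: [-0.609, 0.61, -0.357, 0.36]
wrist_force: [-0.1, -0.1, -1.1]
finger_gap: 19.4
t 14.38 pos [ 485.2 -324.   111.2] yaw x -1.063 y [ 0.003 -0.002 -1.   ] q [-0.65  0.46  1.53 -0.    1.15  0.41] F [-0.1 -0.1 -1.1] gap 19.4
shift [-0.006  0.012 -0.01 ] turn [-0.003  0.686  0.006] steps 0.041148512477618235 2.7464484690854354
```

```bash
python3 -m inch '[[-1,0,0,0,0,0.24,0],[-1,0,0.1,0,0,0.48,0],[-1,-0.006,0.4,-0.01,0,0.686,0.006],[-1,-0.006,0.7,-0.01,0,0.686,0.006],[-1,-0.006,0.8,-0.01,0,0.686,0.006],[-1,-0.006,0.8,-0.01,0,0.686,0.006]]';  python3 - <<'E'
from fit import *
st()
go(484,-325,12,-1.406)
save(shot("wrist"),"w11.png",None,1.2)
E
```

```text
time_s: 14.88
tool_pos: [483.9, -322.6, 28.9]
eef_rot: [0.541, -0.54, 0.457, -0.454]
wrist_force: [0.3, 0.3, -0.3]
finger_gap: 19.5
t 14.88 pos [ 483.9 -322.6   28.9] yaw x -1.4 y [-0.002  0.003 -1.   ] q [-0.65  0.57  1.58  0.    1.    0.75] F [ 0.3  0.3 -0.3] gap 19.5
shift [ 0.025  0.169 -0.003] turn [ 0.003  0.013 -0.007] steps 0.4103613354444459 0.06022765448384054
```

View pics/w11.png

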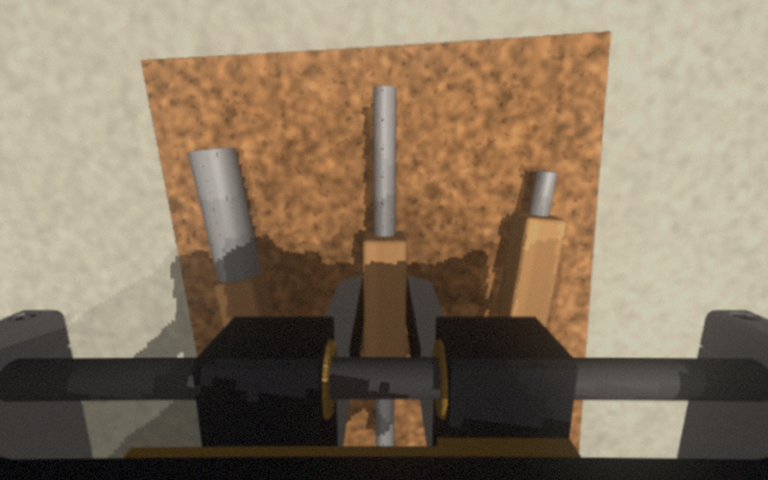

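Rod over its old spot, tip at (384,88), clear of both neighbours. Lower gently.

```bash
python3 -m inch '[[-1,0.01,0.06,0,0,0.01,0],[-1,0.02,0.11,0,0,0.01,0],[-1,0.02,0.14,0,0,0.01,0],[-1,0.02,0.16,0,0,0.01,0],[-1,0.02,0.175,0,0,0.01,0],[-1,0.02,0.175,0,0,0.01,0]]';  python3 - <<'E'
from fit import *
st()
E
```

```text
time_s: 15.43
tool_pos: [485.0, -325.4, 13.5]
eef_rot: [0.54, -0.539, 0.457, -0.457]
wrist_force: [-0.4, 0.0, -1.3]
finger_gap: 19.1
t 15.43 pos [ 485.  -325.4   13.5] yaw x -1.406 y [ 0.     0.002 -1.   ] q [-0.65  0.6   1.58  0.    0.97  0.75] F [-0.4  0.  -1.3] gap 19.1
```

```bash
python3 -m inch '[[-1,0,0.015,0,0,0,0],[-1,0,0.03,0,0,0,0],[-1,0,0.03,0,0,0,0]]';  python3 - <<'E'
from fit import *
st()
E
```

```text
time_s: 15.68
tool_pos: [485.2, -325.6, 11.7]
eef_rot: [0.54, -0.539, 0.457, -0.457]
wrist_force: [-5.8, 3.0, 11.8]
finger_gap: 19.8
t 15.68 pos [ 485.2 -325.6   11.7] yaw x -1.406 y [ 0.001  0.001 -1.   ] q [-0.65  0.6   1.58  0.    0.96  0.75] F [-5.8  3.  11.8] gap 19.8
```

```bash
python3 -m inch '[[-0.3,0,0,0,0,0,0],[-0.2,0,0,0,0,0,0],[-0.1,0,0,0,0,0,0],[-0.1,0,0,0,0,0,0],[-0.1,0,0,0,0,0,0],[-0.1,0,-0.2,0,0,0,0],[-0.1,0,-0.6,0,0,0,0],[-0.1,0,-1,0,0,0,0],[-0.1,0,-1,0,0,0,0]]';  python3 - <<'E'
from fit import *
st()
save(shot("wrist"),"w12.png",None,1.2)
x=[577.9,-2,-1.152]; d=-57; go(x[0]+d*np.cos(x[2]),x[1]+d*np.sin(x[2]),150,x[2]+np.pi/2)
E
```

```text
time_s: 16.43
tool_pos: [487.6, -327.5, 119.3]
eef_rot: [0.54, -0.539, 0.453, -0.461]
wrist_force: [0.5, -1.2, 1.2]
finger_gap: 42.6
t 16.43 pos [ 487.6 -327.5  119.3] yaw x -1.406 y [ 0.009 -0.005 -1.   ] q [-0.65  0.46  1.51  0.    1.16  0.75] F [ 0.5 -1.2  1.2] gap 42.6
shift [-3.604 -0.351  1.294] turn [-1.000e-03 -3.649e+00  1.700e-02] steps 9.221265552240714 14.598526834609537
```

View pics/w12.png

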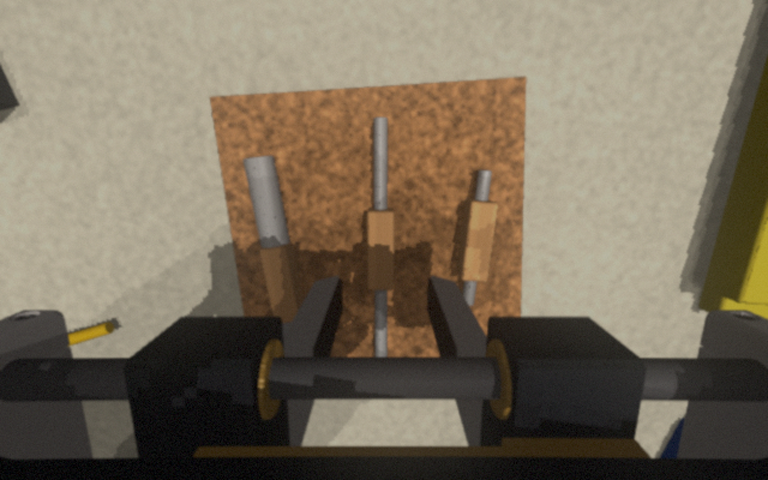

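```bash
python3 -m inch '[[0.3,-0.4,-0.2,0.1,0,-0.24,0],[0.3,-0.8,-0.4,0.2,0,-0.48,0],[0.3,-1,-0.4,0.3,0,-0.72,0.01],[0.3,-1,-0.4,0.4,0,-0.96,0.01],[0.3,-1,-0.4,0.4,0,-1,0.01]]';  python3 - <<'E'
from fit import *
st()
x=[577.9,-2,-1.152]; d=-57; go(x[0]+d*np.cos(x[2]),x[1]+d*np.sin(x[2]),150,x[2]+np.pi/2)
E
```

```text
time_s: 16.9
tool_pos: [510.3, -220.0, 155.2]
eef_rot: [0.638, -0.636, 0.305, -0.308]
wrist_force: [0.4, -0.3, -0.2]
finger_gap: 61.4
t 16.9 pos [ 510.3 -220.   155.2] yaw x -0.897 y [ 0.005  0.001 -1.   ] q [-0.47  0.36  1.57  0.    1.21  0.42] F [ 0.4 -0.3 -0.2] gap 61.4
shift [-1.834  0.058  2.031] turn [-0.005 -2.632  0.009] steps 6.5646604805216064 10.53060343550517
```

```bash
python3 -m inch '[[0.3,-0.3,0,0.3,0,-0.24,0],[0.3,-0.6,0,0.6,0,-0.48,0],[0.3,-0.9,0,0.9,0,-0.72,0.01],[0.3,-0.9,0,1,0,-0.96,0.01],[0.3,-0.9,0,1,0,-1,0.01]]';  python3 - <<'E'
from fit import *
st()
x=[577.9,-2,-1.152]; d=-57; go(x[0]+d*np.cos(x[2]),x[1]+d*np.sin(x[2]),150,x[2]+np.pi/2)
E
```

```text
time_s: 17.32
tool_pos: [532.6, -85.5, 154.5]
eef_rot: [0.695, -0.692, 0.138, -0.137]
wrist_force: [0.4, -0.9, -0.2]
finger_gap: 61.2
t 17.32 pos [532.6 -85.5 154.5] yaw x -0.391 y [-0.     0.005 -1.   ] q [-0.23  0.32  1.61  0.    1.21  0.16] F [ 0.4 -0.9 -0.2] gap 61.2
shift [-0.313  0.051  1.337] turn [-0.01 -1.62 -0.  ] steps 3.2953821814767066 6.482317438908462
```

```bash
python3 -m inch '[[0.3,0,0,0.2,0,-0.24,0],[0.3,0,0,0.4,0,-0.48,0],[0.3,-0.05,0,0.6,0,-0.72,0],[0.3,-0.05,0,0.65,0,-0.96,0],[0.3,-0.05,0,0.65,0,-1,0]]';  python3 -m inch '[[0.3,0,0,0,0,-0.24,0],[0.3,0,0,0,0,-0.48,0],[0.3,0,0,0,0,-0.62,0],[0.3,0,0,0,0,-0.62,0]]'; python3 - <<'E'
from fit import *
st()
x=[577.9,-2,-1.152]; d=-57; go(x[0]+d*np.cos(x[2]),x[1]+d*np.sin(x[2]),150,x[2]+np.pi/2)
p=shot("wrist"); pickle.dump(p,open("w13.pkl","wb"))
save(p,"w13.png",None,1.2,[proj(p,pose(q,577.9,-2,-1.152))[0] for q in box(-80,-34,-20,20,40,80)])
E
```

```text
time_s: 17.73
tool_pos: [552.6, -24.0, 153.8]
eef_rot: [0.708, -0.704, -0.039, 0.039]
wrist_force: [-0.1, 0.0, 0.4]
finger_gap: 61.2
time_s: 18.07
tool_pos: [552.2, -25.7, 153.1]
eef_rot: [0.694, -0.69, -0.145, 0.147]
wrist_force: [-0.7, -0.1, 0.1]
finger_gap: 61.2
t 18.07 pos [552.2 -25.7 153.1] yaw x 0.416 y [-0.003  0.005 -1.   ] q [-0.11  0.36  1.57  0.    1.22 -0.53] F [-0.7 -0.1  0.1] gap 61.2
shift [0.329 0.035 0.683] turn [-0.011 -0.005 -0.001] steps 1.8199395984996007 0.0476429588246771
```

View pics/w13.png

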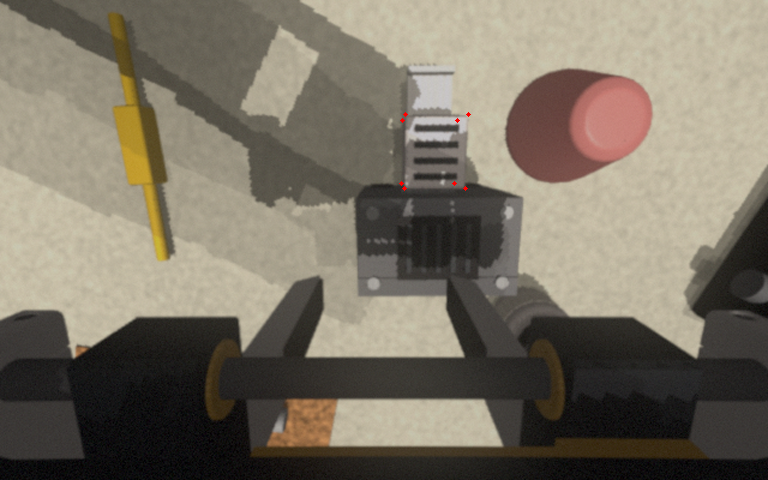

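```bash
python3 -m inch '[[0.3,0.15,0,0.35,0,0,0],[0.3,0.325,0,0.68,-0.01,0,0],[0.3,0.325,0.3,0.68,-0.01,0,0],[0.3,0.325,0.5,0.68,-0.01,-0.005,0],[0.3,0.325,0.5,0.68,-0.01,-0.005,0]]'; python3 - <<'E'
from fit import *
st()
x=[577.9,-2,-1.152]; d=-57; go(x[0]+d*np.cos(x[2]),x[1]+d*np.sin(x[2]),52,x[2]+np.pi/2)
p=shot("wrist"); pickle.dump(p,open("w14.pkl","wb"))
save(p,"w14.png",None,1.2,[proj(p,pose(q,577.9,-2,-1.152))[0] for q in box(-80,-34,-20,20,40,80)])
save(shot("scene"),"s14.png",(240,160,400,280),5)
E
```

```text
time_s: 18.53
tool_pos: [552.7, 49.7, 99.6]
eef_rot: [0.693, -0.692, -0.141, 0.146]
wrist_force: [-1.1, -0.1, -0.8]
finger_gap: 60.9
t 18.53 pos [552.7  49.7  99.6] yaw x 0.409 y [-0.007 -0.    -1.   ] q [ 0.02  0.42  1.61 -0.    1.11 -0.39] F [-1.1 -0.1 -0.8] gap 60.9
shift [ 0.023  0.476 -0.006] turn [-0.005 -0.019 -0.012] steps 1.1434443825564775 0.09263564541093003
```

View pics/w14.png

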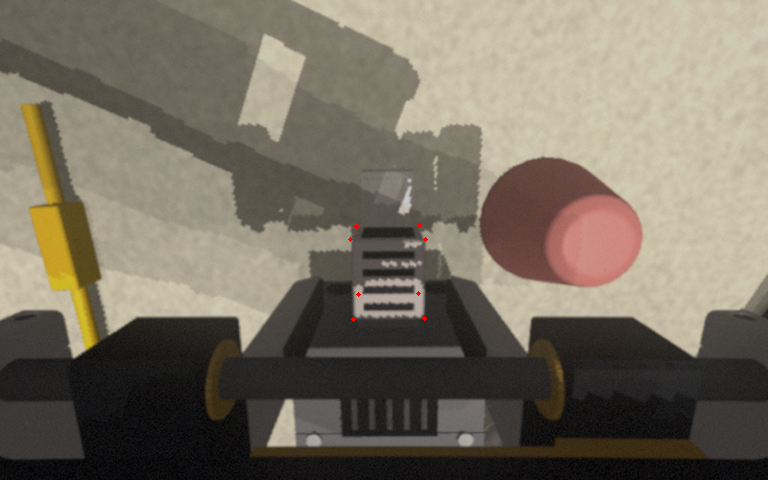

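View pics/s14.png

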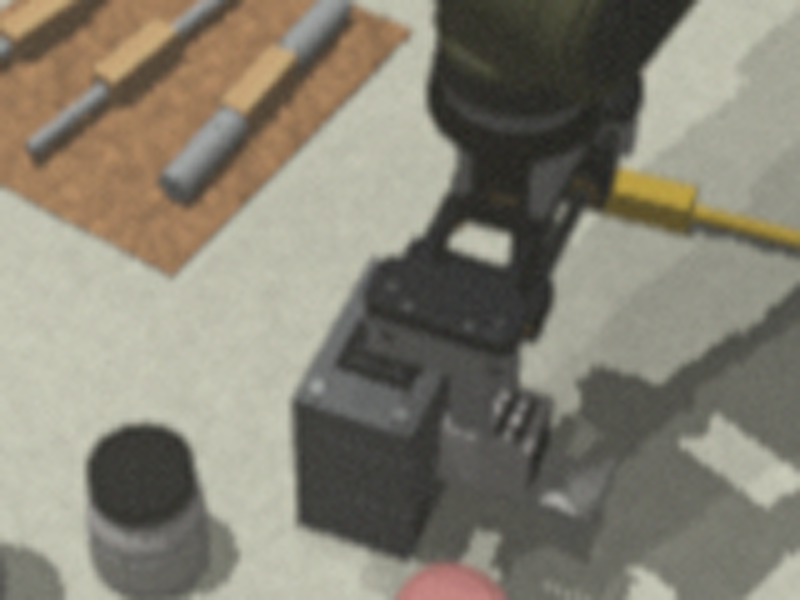

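```bash
python3 -m inch '[[0.3,0.02,0.2,0,0,-0.019,-0.012],[0.3,0.02,0.35,0,0,-0.019,-0.012],[0.3,0.02,0.47,0,0,-0.019,-0.012],[0.3,0.02,0.47,0,0,-0.019,-0.012],[-0.2,0.02,0.47,0,0,-0.019,-0.012],[-0.4,0.02,0.47,0,0,-0.019,-0.012],[-0.4,0.02,0.47,0,0,-0.019,-0.012],[-0.4,0.02,0.47,0,0,-0.019,-0.012],[-0.4,0.02,0.47,0,0,-0.019,-0.012]]' 25; python3 - <<'E'
from fit import *
st()
E
```

```text
time_s: 19.38
tool_pos: [556.9, 50.0, 57.7]
eef_rot: [0.692, -0.691, -0.149, 0.145]
wrist_force: [-0.7, -1.0, 6.7]
finger_gap: 40.2
t 19.38 pos [556.9  50.   57.7] yaw x 0.42 y [ 0.006  0.002 -1.   ] q [ 0.02  0.48  1.64  0.    1.01 -0.4 ] F [-0.7 -1.   6.7] gap 40.2
```

```bash
python3 -m inch '[[-0.4,0,-0.1,0,0,0,0],[-0.4,0,-0.2,0,0,0,0],[-0.4,0,-0.4,0,0,0,0],[-0.4,0,-0.6,0,0,0,0],[-0.4,0,-0.6,0,0,0,0]]' 30; python3 - <<'E'
from fit import *
st()
go(497,360.5,110,-.18+np.pi/2)
save(shot("wrist"),"w15.png",None,1.2)
save(shot("scene"),"s15.png",(240,160,400,280),5)
E
```

```text
time_s: 19.8
tool_pos: [558.3, 50.0, 122.4]
eef_rot: [-0.692, 0.692, 0.152, -0.143]
wrist_force: [-0.4, 0.1, -0.4]
finger_gap: 39.6
t 19.8 pos [558.3  50.  122.4] yaw x 0.42 y [ 0.012  0.002 -1.   ] q [ 0.02  0.4   1.59  0.    1.14 -0.4 ] F [-0.4  0.1 -0.4] gap 39.6
shift [0.704 0.124 3.085] turn [ 0.016 -1.942  0.019] steps 7.5952972972258035 7.770970684597704
```

View pics/w15.png

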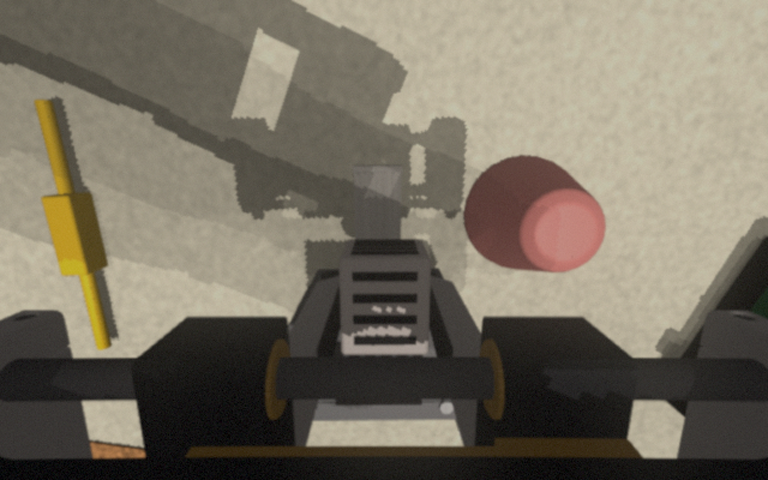

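View pics/s15.png

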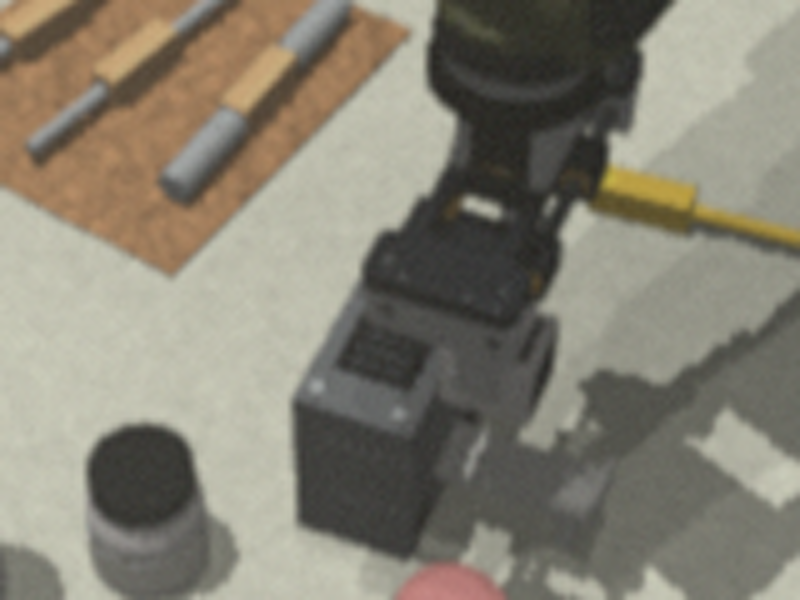

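```bash
python3 -m inch '[[-0.4,0.1,0,0.3,0,-0.2,0],[-0.4,0.2,0,0.6,0,-0.4,0],[-0.4,0.2,0,0.9,0.01,-0.6,0.01],[-0.4,0.2,0,1,0.01,-0.8,0.01],[-0.4,0.2,0,1,0.01,-0.8,0.01]]'; python3 - <<'E'
from fit import *
st()
go(497,360.5,115,-.18+np.pi/2)
E
```

```text
time_s: 20.32
tool_pos: [533.0, 151.3, 117.5]
eef_rot: [0.649, -0.646, -0.284, 0.284]
wrist_force: [0.3, 0.6, -1.4]
finger_gap: 39.5
t 20.32 pos [533.  151.3 117.5] yaw x 0.827 y [-0.002  0.003 -1.   ] q [ 0.21  0.4   1.61  0.    1.14 -0.62] F [ 0.3  0.6 -1.4] gap 39.5
shift [1.296 0.032 1.681] turn [-0.006 -1.127  0.004] steps 5.091603918604084 4.51072404344531
```

```bash
python3 -m inch '[[-0.4,0.35,0,0.2,0,-0.22,0],[-0.4,0.7,0,0.4,0,-0.44,0],[-0.4,1,0,0.5,0,-0.66,0],[-0.4,1,0,0.6,0,-0.88,0],[-0.4,1,0,0.6,0,-0.95,0]]'; python3 - <<'E'
from fit import *
st()
go(565,348,115,-.18+np.pi/2)
E
```

```text
time_s: 20.73
tool_pos: [556.1, 266.6, 116.2]
eef_rot: [0.563, -0.56, -0.429, 0.43]
wrist_force: [-0.1, -0.4, -0.8]
finger_gap: 39.8
t 20.73 pos [556.1 266.6 116.2] yaw x 1.307 y [-0.004  0.003 -1.   ] q [ 0.39  0.53  1.41  0.    1.2  -0.92] F [-0.1 -0.4 -0.8] gap 39.8
shift [0.809 0.014 0.126] turn [-0.008 -0.168  0.004] steps 1.9647442851996273 0.674786384410496
```

```bash
python3 -m inch '[[-0.4,0.4,0,0.06,0,-0.1,0],[-0.4,0.8,0,0.12,0,-0.17,0],[-0.4,0.8,0,0.12,0,-0.17,0],[-0.4,0.8,0,0.12,0,-0.17,0]]'; python3 - <<'E'
from fit import *
st()
p=shot("wrist"); pickle.dump(p,open("w16.pkl","wb"))
T=(497,360.5,-.18)
pts=np.r_[box(-30.5,30.5,-53,53,8,8)[::2],[[sx*32.5,sy*55,25] for sx in(1,-1) for sy in (1,-1)],[[sx*108,sy*60,25] for sx in(1,-1) for sy in (1,-1)]]
save(p,"w16.png",None,1.25,[proj(p,pose(q,*T))[0] for q in pts])
E
```

```text
time_s: 21.07
tool_pos: [565.2, 347.4, 114.8]
eef_rot: [0.545, -0.541, -0.452, 0.454]
wrist_force: [-1.0, -1.2, -2.2]
finger_gap: 39.5
t 21.07 pos [565.2 347.4 114.8] yaw x 1.39 y [-0.005  0.002 -1.   ] q [ 0.49  0.63  1.25  0.    1.26 -0.9 ] F [-1.  -1.2 -2.2] gap 39.5
```

View pics/w16.png

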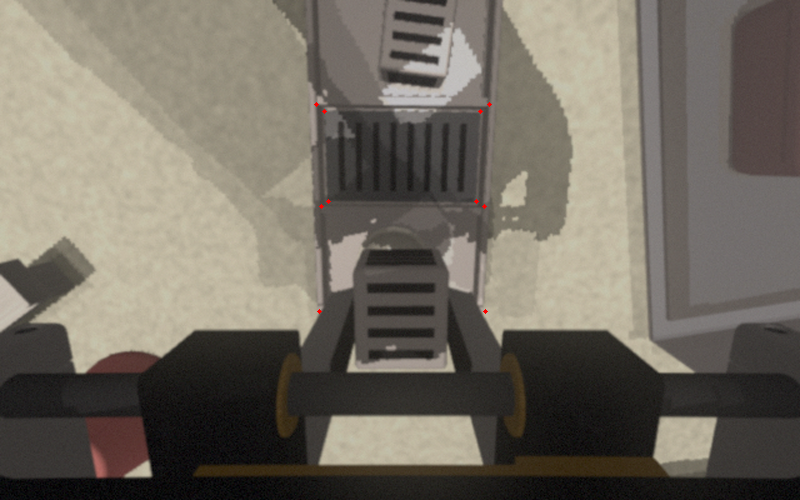

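```bash
python3 - <<'E'
from fit import *
go(497,360.5,80,-.18+np.pi/2)
E
python3 -m inch '[[-0.4,0,0,0.3,0,0,0],[-0.4,0,0.1,0.6,-0.005,0,0.01],[-0.4,0.005,0.2,0.69,-0.005,0,0.01],[-0.4,0.005,0.35,0.69,-0.005,0,0.01],[-0.4,0.005,0.35,0.69,-0.005,0,0.01],[-0.4,0.005,0.35,0.69,-0.005,0,0.01]]'; python3 - <<'E'
from fit import *
st()
go(497,360.5,26,-.18+np.pi/2)
p=shot("wrist");save(p,"w17.png",None,1.2)
p=shot("scene");save(p,"s17.png",(360,240,560,390),4)
E
```

```text
shift [0.016 0.355 0.696] turn [-0.01  -0.004  0.001] steps 1.8748125365891166 0.04411196072237847
time_s: 21.62
tool_pos: [497.7, 357.9, 80.2]
eef_rot: [-0.544, 0.544, 0.45, -0.454]
wrist_force: [1.3, 0.3, -1.2]
finger_gap: 39.4
t 21.62 pos [497.7 357.9  80.2] yaw x 1.386 y [-0.004 -0.005 -1.   ] q [ 0.56  0.56  1.45 -0.    1.13 -0.82] F [ 1.3  0.3 -1.2] gap 39.4
shift [0.027 0.542 0.01 ] turn [-0.007 -0.009 -0.011] steps 1.3021360395858137 0.06223005014889559
```

View pics/w17.png

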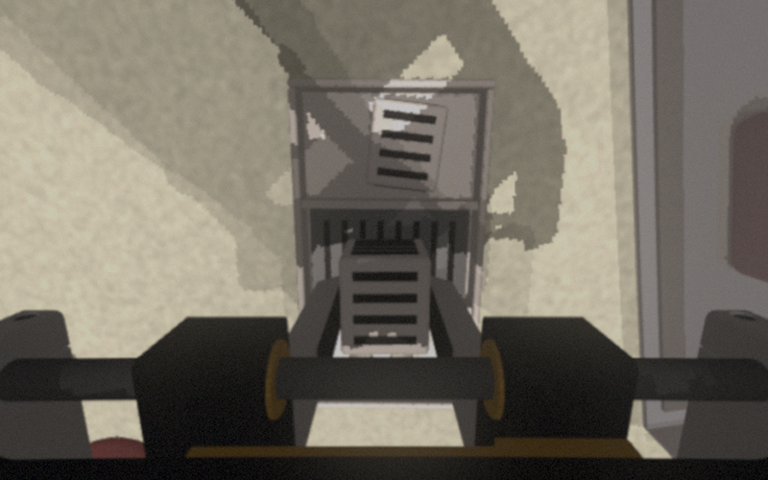

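View pics/s17.png

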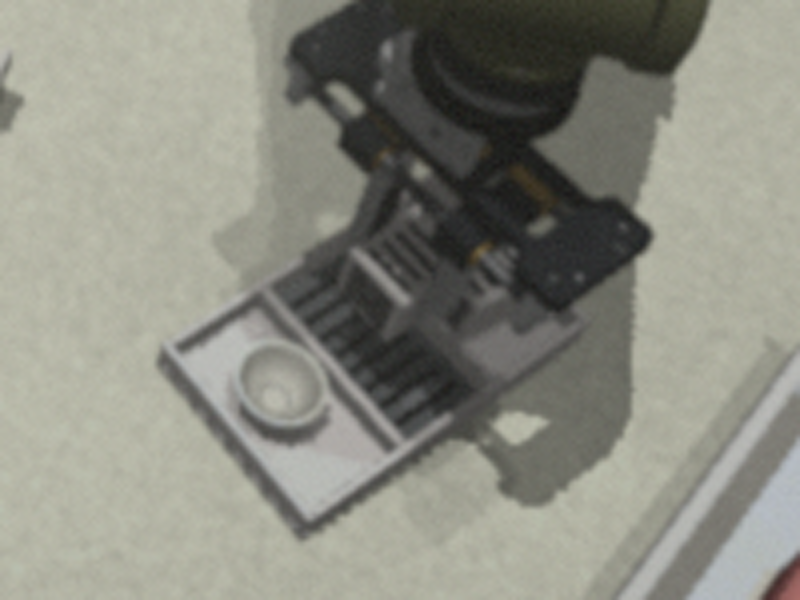

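Aligned. Lower in two parts, watching force.

```bash
python3 -m inch '[[-0.4,0.02,0.12,0.01,0,0,0],[-0.4,0.027,0.25,0.01,-0.007,-0.009,-0.011],[-0.4,0.027,0.35,0.01,-0.007,-0.009,-0.011],[-0.4,0.027,0.42,0.01,-0.007,-0.009,-0.011],[-0.4,0.027,0.47,0.01,-0.007,-0.009,-0.011],[-0.4,0.027,0.5,0.01,-0.007,-0.009,-0.011],[-0.4,0.027,0.5,0.01,-0.007,-0.009,-0.011]]'; python3 - <<'E'
from fit import *
st()
E
```

```text
time_s: 22.3
tool_pos: [497.6, 361.2, 30.8]
eef_rot: [-0.543, 0.543, 0.454, -0.453]
wrist_force: [-0.2, -0.9, -1.4]
finger_gap: 40.0
t 22.3 pos [497.6 361.2  30.8] yaw x 1.391 y [ 0.001  0.001 -1.   ] q [ 0.57  0.63  1.48  0.    1.03 -0.82] F [-0.2 -0.9 -1.4] gap 40.0
```

```bash
python3 -m inch '[[-0.4,0,0.02,0,0,0,0],[-0.4,0,0.035,0,0,0,0],[-0.4,0,0.045,0,0,0,0],[-0.4,0,0.045,0,0,0,0]]'; python3 - <<'E'
from fit import *
st()
E
```

```text
time_s: 22.63
tool_pos: [497.6, 361.2, 26.2]
eef_rot: [-0.543, 0.543, 0.454, -0.453]
wrist_force: [-0.8, 0.1, -0.8]
finger_gap: 39.9
t 22.63 pos [497.6 361.2  26.2] yaw x 1.391 y [ 0.001  0.001 -1.   ] q [ 0.57  0.63  1.48  0.    1.03 -0.82] F [-0.8  0.1 -0.8] gap 39.9
```

```bash
python3 -m inch '[[-0.4,0,0.01,0,0,0,0],[-0.4,0,0.015,0,0,0,0],[-0.4,0,0.015,0,0,0,0]]'; python3 - <<'E'
from fit import *
st()
E
```

```text
time_s: 22.88
tool_pos: [497.9, 361.2, 25.7]
eef_rot: [-0.543, 0.543, 0.454, -0.452]
wrist_force: [-3.5, -2.7, 7.8]
finger_gap: 39.7
t 22.88 pos [497.9 361.2  25.7] yaw x 1.391 y [ 0.002  0.001 -1.   ] q [ 0.57  0.63  1.48  0.    1.03 -0.82] F [-3.5 -2.7  7.8] gap 39.7
```

```bash
python3 -m inch '[[0,0,0,0,0,0,0],[0.15,0,0,0,0,0,0],[0.2,0,0,0,0,0,0],[0.2,0,0,0,0,0,0],[0.2,0,0,0,0,0,0]]'; python3 -m inch '[[0.2,0,-0.15,0,0,0,0],[0.2,0,-0.4,0,0,0,0],[0.2,0,-0.8,0,0,0,0],[0.2,0,-1,0,0,0,0],[0.2,0,-1,0,0,0,0]]'; python3 -m inch '[[0.2,0,-0.3,-0.4,0,0,0],[0.2,0,-0.6,-0.8,0,0,0],[0.2,0,-0.6,-1,0,0,0],[0.2,0,-0.6,-1,0,0,0]]'; python3 - <<'E'
from fit import *
st()
p=shot("wrist");save(p,"w18.png",None,1.2)
p=shot("scene");save(p,"s18.png",(360,240,560,390),4)
save(p,"s18b.png",None,1.25)
E
```

```text
time_s: 23.3
tool_pos: [497.8, 361.3, 25.6]
eef_rot: [-0.543, 0.543, 0.454, -0.452]
wrist_force: [-0.5, 0.5, 0.2]
finger_gap: 56.4
time_s: 23.72
tool_pos: [499.3, 362.2, 130.9]
eef_rot: [-0.542, 0.543, 0.457, -0.45]
wrist_force: [0.4, 0.3, 0.1]
finger_gap: 56.3
time_s: 24.05
tool_pos: [602.5, 342.3, 193.8]
eef_rot: [-0.542, 0.545, 0.458, -0.447]
wrist_force: [0.0, 0.6, 0.0]
finger_gap: 56.5
t 24.05 pos [602.5 342.3 193.8] yaw x 1.388 y [ 0.013  0.007 -1.   ] q [ 0.46  0.63  1.07  0.    1.42 -0.92] F [0.  0.6 0. ] gap 56.5
```

View pics/w18.png

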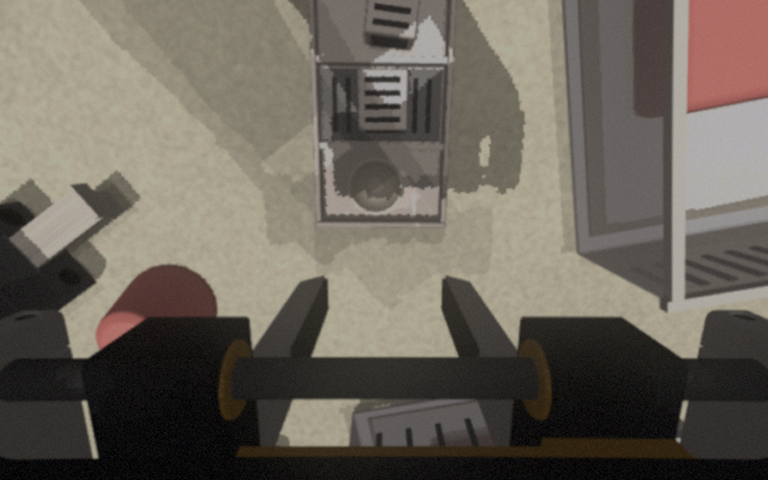

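View pics/s18.png

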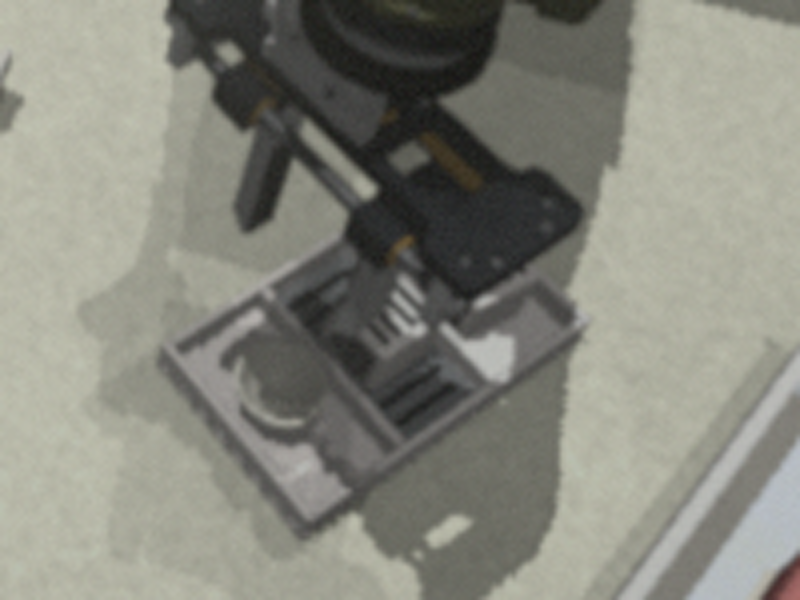

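View pics/s18b.png

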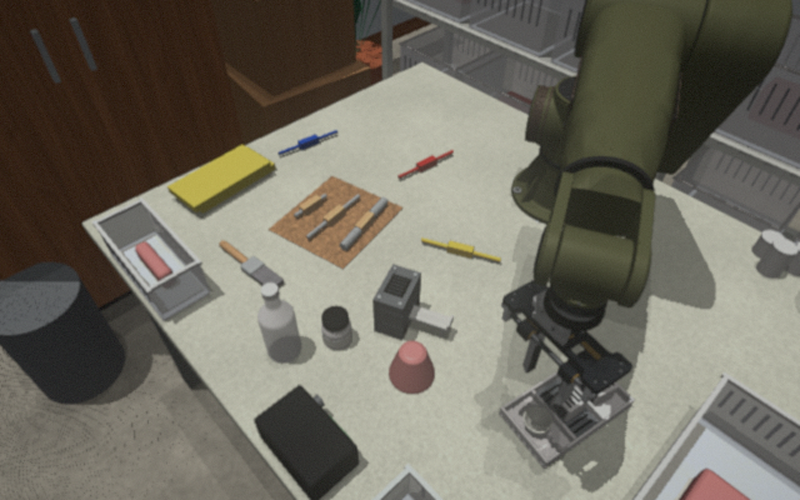

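The cartridge stands flat on the plate in the middle compartment (wrist view, about (384,100)). The rod lies on the mat, the bystanders are in place, and the gripper is clear, so I'm handing in.

```bash
python3 - <<'E'
from plant import env
print(env.hand_in())
E
```

```text
the job is handed in; nothing more can be done
None
```

The job is done and handed in at about 24 s of robot time.

- **Pushing out:** I took the long thin rod from the middle of the mat. I passed it through the access hole without side contact and pushed with about 10 N until the grip block touched the pump's back. The scene picture then showed the cartridge clear of the slot on the sill, by an estimated 3 mm.
- **Rod:** I laid it back flat at its old place on the mat, about 12 N on touching down. The wrist picture showed it flat and clear of both neighbours.
- **Cartridge:** I gripped it on the sill and lowered it onto the slotted plate until it touched, about 8 N. I then opened the gripper and backed away.

**Last checks:** The final pictures show the cartridge flat on the grey plate in the middle compartment. The spare cartridge, dish, jar, cone, bottle, brush, other rods and coloured look-alikes looked unmoved. I checked those by eye only and did not measure them again.

**Small disagreements:**
- With the arm's shadow on it, the hole seemed about 1.6 mm off the fitted position. That was within its clearance.
- The gripper closed 4 to 5 mm higher than commanded on both grasps. I allowed for this when setting things down.

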